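# Load the four-lane laser-marking fixture from the pocket tray and latch its cover

## Task

Load the laser-marking fixture: swing its part-open cover well back, past upright, then take every brass blank out of the pocket tray and lay each in a V-groove of its own, any groove, down in both flanks and pushed right back against the stop. Then swing the cover over and press it down until its spring catches snap and hold it fully shut over the blanks; leave the other things on the bench where they are.

Things in the scene. Friction and masses are not known exactly. Their poses are not given: they have to be found in the camera images.
- marking_fixture: laser-marking fixture, fixed: dark base plate 108 (x) by 231 (y) by 12 mm with an aluminium block of four 90-degree V-grooves along the fixture's x, 45 mm apart. Origin on the bench under the midpoint of the lanes' home points; +x from the open groove fronts (robot's side) to the back stop, z up. V block: x -16 to +20 mm, top 21.5 mm above the bench; a blank that is home sticks out 4 mm at its front
- stop_face (a point): middle of the back stop's face, 20 mm past the home points, 26 mm above the bench: a dark steel bar right across the far ends of the four grooves, 196 mm wide, 9 mm thick, its top 33 mm above the bench; axes as the fixture's. Nothing stands in front of the grooves except the two spring catches at the sides
- catch_left (a point): head of the left spring catch, a steel strip 12 mm wide at fixture x = -35, y = +98 mm, whose top is 57 mm above the bench; its twin stands at y = -98 mm. The cover's noses snap past them
- cover_hinge (a point): middle of the cover's hinge axis, 43 mm above the bench and 48 mm (fixture x) behind the lanes' home points; the axis runs along the fixture's y; axes as the fixture's. Hinge lugs at y = +/-110 mm, 49 mm tall
- cover (a joint): angle of the keeper cover, a 5 mm aluminium frame 213 mm wide: 0 shut, level over the blanks; grows to 2.0 (swung back). Stiff hinge: it stays where it is left; 1 N at the handle moves it. At about 0.13 its noses meet the catches; pressed on (5 to 7 N at the handle) they snap past and hold it at 0 to 0.02; pulling up with 5 to 8 N opens it. Starts at 0.4 to 1.2
- cover_handle (a point): centre of the cover's handle: a black round bar 9 mm thick, 28 mm long, parallel to the hinge axis and 97 mm from it, on a 16 mm wide tongue in the middle of the free edge. Fingers can pinch its two ends (28 mm) from above; it turns between them as the cover swings. Turns with the cover: -x points from the hinge to the handle
- pocket_tray: grey plastic pocket tray, fixed, 62 mm (x) by 227 mm (y), 11 mm tall, with five pockets in a row along its y axis, 45 mm apart (at y = +90, +45, 0, -45, -90 mm); each pocket is 44 mm along x by 21 mm along y and 6 mm deep (its floor 5 mm above the bench). Origin under its centre on the bench top
- lane_0_home (a point): home point of the leftmost (fixture y = +67.5 mm) lane: where the centre of a blank is when it lies in both flanks of the groove and touches the back stop, 26 mm above the bench; axes as the fixture's: +x along the groove to the stop
- lane_1_home (a point): home point of the second (y = +22.5 mm) lane: where the centre of a blank is when it lies in both flanks of the groove and touches the back stop, 26 mm above the bench; axes as the fixture's: +x along the groove to the stop
- lane_2_home (a point): home point of the third (y = -22.5 mm) lane: where the centre of a blank is when it lies in both flanks of the groove and touches the back stop, 26 mm above the bench; axes as the fixture's: +x along the groove to the stop
- lane_3_home (a point): home point of the rightmost (y = -67.5 mm) lane: where the centre of a blank is when it lies in both flanks of the groove and touches the back stop, 26 mm above the bench; axes as the fixture's: +x along the groove to the stop
- blank_0_center (a point): centre of a turned brass blank: a plain round bar 18 mm in diameter and 40 mm long, 30 to 55 g, both ends alike; this point's x axis lies along the bar. It lies along the tray's x axis in a pocket, its axis 14 mm above the bench. None if it is absent: three or four of the five are there
- blank_1_center (a point): centre of a turned brass blank: a plain round bar 18 mm in diameter and 40 mm long, 30 to 55 g, both ends alike; this point's x axis lies along the bar. It lies along the tray's x axis in a pocket, its axis 14 mm above the bench. None if it is absent: three or four of the five are there
- blank_2_center (a point): centre of a turned brass blank: a plain round bar 18 mm in diameter and 40 mm long, 30 to 55 g, both ends alike; this point's x axis lies along the bar. It lies along the tray's x axis in a pocket, its axis 14 mm above the bench. None if it is absent: three or four of the five are there
- blank_3_center (a point): centre of a turned brass blank: a plain round bar 18 mm in diameter and 40 mm long, 30 to 55 g, both ends alike; this point's x axis lies along the bar. It lies along the tray's x axis in a pocket, its axis 14 mm above the bench. None if it is absent: three or four of the five are there
- blank_4_center (a point): centre of a turned brass blank: a plain round bar 18 mm in diameter and 40 mm long, 30 to 55 g, both ends alike; this point's x axis lies along the bar. It lies along the tray's x axis in a pocket, its axis 14 mm above the bench. None if it is absent: three or four of the five are there
- setup_block_0: bystander, to be left where it is: plain aluminium setting block, a 30 mm cube; origin under its centre
- setup_block_2: bystander, to be left where it is: plain aluminium setting block 30x50x20 mm; origin under its centre
- loupe: bystander, to be left where it is: black cup-shaped loupe, 34 mm across, 31 mm tall; origin under its centre
- ring_part_1: bystander, to be left where it is: turned metal ring 26 mm across, 16 mm tall; origin under its centre
- hex_key_0: bystander, to be left where it is: L-shaped black hex key 31x78 mm, 5 mm thick; origin under its centre
- tape_2: bystander, to be left where it is: roll of black tape, about 60 mm across, 19 mm tall; origin under its centre
There are look-alikes about, which are no part of the job. Leave any green look-alike of the part that bears blank_0_center alone.

How it is judged:
By the outcome, as a careful person would: the job done as asked, in the order asked, and still so for the second after the job is handed in, with the robot touching nothing.
Of blank_0, blank_1, blank_2, blank_3, blank_4 only 3 to 4 are there at a start; the rules pass over those that are not, and their reading is None.
At some moment in a run one of blank_0, blank_1, blank_2, blank_3, blank_4 may be knocked a few centimetres aside while the robot is not near it.
Once in a run the grip may slacken for a moment while it holds something.
It also fails if it takes over 210 s, if anything falls off the work surface, if the arm or the gripper's body presses on something with over 40 N, if the wrist force passes 120 N, or if a joint passes its speed limit or range.

## Robot

A 6-joint arm with a two-finger parallel gripper is mounted at the origin on a cart in front of the work surface, level with it; the furniture and walls round the work are solid. World frame = base frame: x ahead of the robot, y to its left, z up, the work surface at z = 0. Lengths are in m, angles in degrees, forces in N, time in s.
With the tool pointing down it reaches from about 0.35 to 0.875 m from the base axis. Payload 4.2 kg.
Tool frame: the origin (TCP) lies midway between the tips of the shut fingers; the grasp point (between the pads) lies 19 mm behind it; z points along the fingers, y is the direction in which the jaws open and shut (so a half turn about z gives the same grasp; the last joint's range is limited). The gripper opens to 87 mm and grips with 3 to 60 N. Pads are 19 mm wide; open, the fingers measure 117 mm over their backs; the gripper's body (75 mm by 190 mm) begins 51 mm behind the grasp point.
Start: joints at [-55.829, 22.042, 0.453, 0, -68.411, -14.817], TCP at [0.207, -0.59, 0.223] pointing down, gripper open.
Joint ranges: [-179.83, 179.83], [-69.29, 118.12], [-61.27, 80.66], [-181.25, 117.63], [-171.15, -9.14], [-177.46, 177.46]. Speed limits (degrees/s): [159.86, 159.86, 180, 180, 180, 180].

## Interface

Orientations are given as a 3x3 rotation matrix whose columns are the frame's x, y, z axes.
In Python, from station import sense, capture, get_calibration, finish_job, spot_in, spot_point gives the robot as it stands.
- The arm moves only by the shell command python3 -m inch 'ROWS'. ROWS is JSON, a list of rows, each an object with "fingers": the finger opening in cm, from 0 to 8.7; "delta_pos": the shift along the tool's x, y, z in cm, a list of three; "spin": the turn about the tool's z in degrees. In form: [{"fingers": fingers, "delta_pos": [dx, dy, dz], "spin": spin}, ...]. A call has 1 to 20 rows; each row is the pose to reach, as a shift and turn from the pose commanded when the call began, along the tool's axes at that moment; what a row does not reach only later rows make up. A row lasts 1/10 s, in which the tool goes at most 50 mm and 8.59 degrees, less where a joint would pass 70% of its speed; a pose out of reach is approached as far as the arm can. A call with a gripper value outside its range is refused whole. The fingers move at their own pace and stop on an object; the grip force is fixed at half the most. Time passes only in rows, so rows that repeat a pose let the fingers close. It gives the time, the measured TCP pose, the force and the opening at its end, in the units of the state.
- sense(): the state, without advancing time (a new reading comes with each control period).
- capture(name): name is "scene" or "top"; returns the picture (420x560x3 uint8, red, green, blue); there is no depth.
- get_calibration(name): a dict with "K" (3x3 intrinsics, pixels), "T" (4x4, takes a point from camera to world coordinates). Camera axes: x right, y up, looking along -z (the intrinsics and any distortion apply to the point x, -y, -z); pixel columns grow to the right and rows downward; lengths in m; the calibration is good to about 2 mm. A picture is of the moment at which its call begins. get_calibration takes no time and is no camera call.
- finish_job(): hands the job in, once; it reports no verdict.
Trained networks look in the newest picture that a camera, given by its name, has taken for a name from the list of things; names that differ only in an ending like _2 or _b are one class to them, and where a whole thing is asked for, a point or a joint stands for the part that bears it (a point fixed in the world has none). Each returns a list of dicts, best first, with "conf" (0 to 1); they miss things now and then, are a little off and sometimes report something else, mostly with a low value. They report only what shows in the picture. A call takes as long as a camera call. They do not tell look-alikes from the thing itself.
- spot_in(camera, target): "extent" ([left, top, right, bottom] as shares, 0 to 1, of the picture: columns of its width, rows of its height, round what is visible of it).
- spot_point(camera, target): "location" ([column, row] as shares, 0 to 1, of the picture: columns of its width, rows of its height: a listed point, or the origin of a listed thing).
The state is a dict: "time_s": time; "joints": joint angles; "joint_velocities": joint speeds; "effort": joint torques, N m; "tcp_pos": TCP position; "ee_rot": TCP orientation; "wrist_force": force on the tool from outside, world axes, zero at the start; "moment": the same for the moment, N m; "gripper_width": opening from 0.0 (shut) to 1.0 (fully open).
Only numpy, scipy, OpenCV 4.12 (cv2) and the standard library are available. Lean on these libraries where they do the work, as an engineer would, in place of code of your own. Each camera call takes 0.05 s, during which the arm holds its last target.

## Working session

There is one attempt and no reset: what is moved stays moved. The work goes in short steps, Python scripts to look and compute and a shell command to move; the robot and the scene stay as the last step left them, time stands still between calls to the robot, and variables do not carry over. Pictures are saved under pics/ and viewed, and the job is handed in when it is done.

```bash
ls; mkdir -p pics
cat > h.py <<'E'
import numpy as np, cv2, json
from station import *
def save(cam,name):
    im=capture(cam); cv2.imwrite(f'pics/{name}.png',im[:,:,::-1]); return im
def ray(cam,uv):
    c=get_calibration(cam);K=np.array(c['K']);T=np.array(c['T'])
    d=np.linalg.inv(K)@np.array([uv[0],uv[1],1.]); d=np.array([d[0],-d[1],-d[2]])
    return T[:3,3],T[:3,:3]@d
def onz(cam,uv,z):
    o,d=ray(cam,uv); return o+d*(z-o[2])/d[2]
def proj(cam,p):
    c=get_calibration(cam);K=np.array(c['K']);T=np.array(c['T'])
    q=T[:3,:3].T@(np.array(p)-T[:3,3]); q=np.array([q[0],-q[1],-q[2]]); q=K@q; return q[:2]/q[2]
def tri(uv1,uv2):
    o1,d1=ray('top',uv1);o2,d2=ray('scene',uv2)
    A=np.stack([d1,-d2],1); s=np.linalg.lstsq(A,o2-o1,rcond=None)[0]
    a=o1+s[0]*d1;b=o2+s[1]*d2; return (a+b)/2,np.linalg.norm(a-b)
E
python3 - <<'E'
from h import *
save('scene','s0');save('top','t0')
for n in ('scene','top'): 
    c=get_calibration(n); print(n,{k:np.round(v,3).tolist() for k,v in c.items()})
s=sense(); print(s['tcp_pos'],np.round(s['ee_rot'],3).tolist(),s['wrist_force'])
E
```

```text
pics
scene {'K': [[450.084, 0.0, 276.838], [0.0, 450.084, 212.291], [0.0, 0.0, 1.0]], 'T': [[-0.845, 0.342, -0.412, 0.057], [-0.535, -0.548, 0.642, 0.526], [-0.006, 0.763, 0.646, 0.803], [0.0, 0.0, 0.0, 1.0]]}
top {'K': [[417.54, 0.0, 280.177], [0.0, 417.54, 205.956], [0.0, 0.0, 1.0]], 'T': [[0.013, 0.978, -0.207, 0.318], [-1.0, 0.013, -0.002, -0.225], [0.0, 0.207, 0.978, 1.111], [0.0, 0.0, 0.0, 1.0]]}
[ 0.20695444 -0.58918334  0.22156242] [[-0.944, -0.331, -0.001], [-0.331, 0.944, 0.002], [0.0, 0.002, -1.0]] [-0.90988437 -0.26015153 -1.08049507]
```

View pics/s0.png

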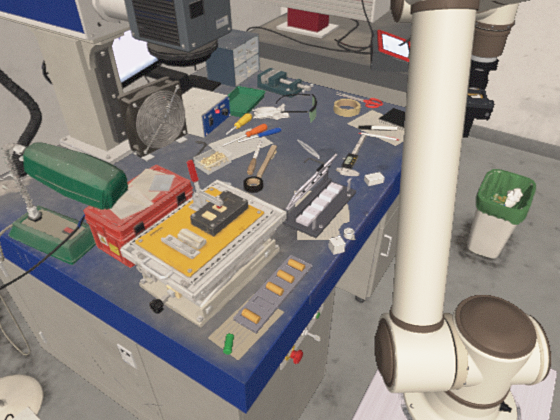

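View pics/t0.png

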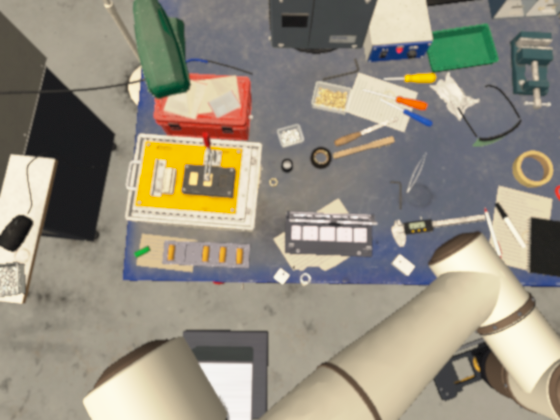

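The scene view shows the tray with 4 brass blanks around (270,290), a green look-alike at (228,343) and the fixture near (320,205). The top view shows the tray around (205,253), the green bar at (142,252) and the fixture at (330,233). I'll enlarge both and query the networks.

Run:
```python
from h import *
a=cv2.imread('pics/t0.png');b=cv2.imread('pics/s0.png')
cv2.imwrite('pics/t0z.png',cv2.resize(a[195:290,120:390],None,fx=2.9,fy=2.9,interpolation=cv2.INTER_CUBIC))
cv2.imwrite('pics/s0z.png',cv2.resize(b[140:350,210:400],None,fx=2.8,fy=2.8,interpolation=cv2.INTER_CUBIC))
W=np.array([560,420])
for cam in ('top','scene'):
    capture(cam)
    for t in ['marking_fixture','stop_face','catch_left','cover_hinge','cover_handle','pocket_tray','lane_0_home','lane_1_home','lane_2_home','lane_3_home','blank_0_center','setup_block_0','ring_part_1']:
        print(cam,t,[(np.round(np.array(r['location'])*W,1).tolist(),round(r['conf'],2)) for r in spot_point(cam,t)][:6])
```

```text
top marking_fixture [([325.2, 236.2], 0.84)]
top stop_face [([327.3, 230.1], 0.77)]
top catch_left [([295.3, 240.2], 0.85)]
top cover_hinge [([328.8, 215.5], 0.87)]
top cover_handle [([333.8, 222.2], 0.78)]
top pocket_tray [([203.7, 255.4], 0.71), ([327.4, 224.9], 0.61), ([328.9, 214.9], 0.55), ([300.9, 231.7], 0.42)]
top lane_0_home [([304.2, 231.4], 0.76), ([205.9, 252.9], 0.47)]
top lane_1_home [([318.9, 233.6], 0.94), ([301.2, 231.3], 0.51), ([219.1, 253.9], 0.47)]
top lane_2_home [([337.0, 232.6], 0.72), ([288.3, 168.4], 0.7)]
top lane_3_home [([355.1, 232.8], 0.72), ([279.3, 272.8], 0.48)]
top blank_0_center [([171.8, 252.5], 0.48), ([144.6, 250.3], 0.43)]
top setup_block_0 [([276.1, 276.0], 0.61), ([399.7, 264.7], 0.52)]
top ring_part_1 [([304.3, 279.5], 0.48)]
scene marking_fixture [([319.1, 210.2], 0.88), ([251.0, 314.5], 0.32)]
scene stop_face [([311.6, 199.3], 0.83)]
scene catch_left [([309.1, 215.6], 0.88)]
scene cover_hinge [([310.3, 188.4], 0.75), ([293.5, 267.6], 0.62), ([317.7, 161.8], 0.33)]
scene cover_handle [([320.1, 172.3], 0.75)]
scene pocket_tray [([276.2, 293.5], 0.92)]
scene lane_0_home [([311.0, 214.9], 0.92), ([284.2, 276.2], 0.52)]
scene lane_1_home [([315.9, 205.8], 0.71)]
scene lane_2_home [([328.0, 195.9], 0.76), ([318.4, 204.3], 0.55)]
scene lane_3_home [([333.0, 186.9], 0.66)]
scene blank_0_center [([228.2, 344.3], 0.75), ([249.5, 315.0], 0.44)]
scene setup_block_0 [([339.6, 249.9], 0.57), ([375.0, 183.1], 0.54)]
scene ring_part_1 [([338.4, 249.5], 0.71), ([296.1, 266.2], 0.64), ([315.3, 206.2], 0.54), ([346.4, 236.6], 0.44)]
```

View pics/t0z.png

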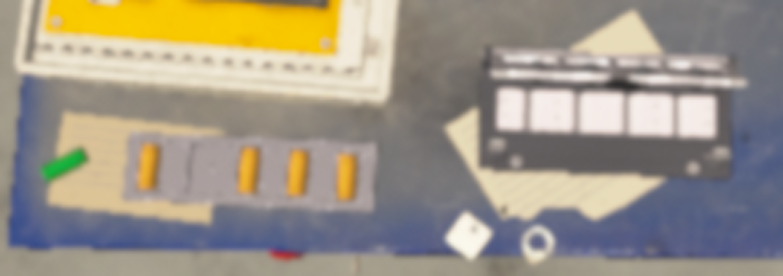

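View pics/s0z.png

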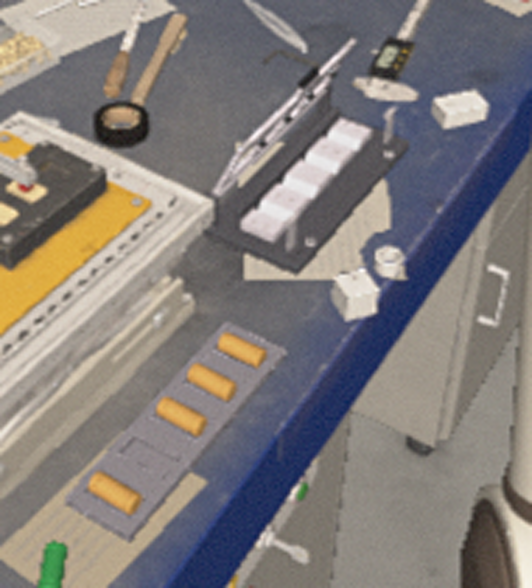

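Run:
```python
from h import *
print('tray top',onz('top',(203.7,255.4),0), 'sc',onz('scene',(276.2,293.5),0))
T={'catch':((295.3,240.2),(309.1,215.6)),'hinge':((328.8,215.5),(310.3,188.4)),'handle':((333.8,222.2),(320.1,172.3)),'stop':((327.3,230.1),(311.6,199.3)),'l0':((304.2,231.4),(311,214.9)),'l1':((318.9,233.6),(315.9,205.8)),'l2':((337,232.6),(328,195.9)),'l3':((355.1,232.8),(333,186.9))}
for k,v in T.items():
    p,e=tri(*v); print(k,p.round(4),round(e,4))
z={'catch':.057,'hinge':.043,'stop':.026,'l0':.026,'l1':.026,'l2':.026,'l3':.026}
for k,h in z.items(): print(k,onz('top',T[k][0],h).round(4),onz('scene',T[k][1],h).round(4))
```

```text
tray top [ 0.41718701 -0.02141099  0.        ] sc [ 0.4170841  -0.03025938  0.        ]
catch [ 0.4585 -0.2612  0.0456] 0.0076
hinge [ 0.5141 -0.3496  0.0564] 0.0092
handle [ 0.488  -0.3538  0.1168] 0.0057
stop [ 0.4919 -0.3441  0.0283] 0.0152
l0 [ 0.4768 -0.2885  0.0222] 0.01
l1 [ 0.4759 -0.3248  0.0272] 0.0009
l2 [ 0.4722 -0.3738  0.0318] 0.0123
l3 [ 0.476  -0.4198  0.0311] 0.0048
catch [ 0.4535 -0.2622  0.057 ] [ 0.4561 -0.2484  0.057 ]
hinge [ 0.521  -0.3496  0.043 ] [ 0.5176 -0.3662  0.043 ]
stop [ 0.4852 -0.3471  0.026 ] [ 0.5007 -0.3446  0.026 ]
l0 [ 0.481  -0.2865  0.026 ] [ 0.4698 -0.2857  0.026 ]
l1 [ 0.4757 -0.325   0.026 ] [ 0.477 -0.326  0.026]
l2 [ 0.4789 -0.3725  0.026 ] [ 0.4692 -0.3821  0.026 ]
l3 [ 0.479  -0.4199  0.026 ] [ 0.4763 -0.4267  0.026 ]
```

```bash
cat > fit.py <<'E'
from h import *
from scipy.optimize import least_squares
W=np.array([560,420])
P={'marking_fixture':(0,0,0),'stop_face':(20,0,26),'catch_left':(-35,98,57),'cover_hinge':(48,0,43),'lane_0_home':(0,67.5,26),'lane_1_home':(0,22.5,26),'lane_2_home':(0,-22.5,26),'lane_3_home':(0,-67.5,26)}
obs=[]
for k in range(3):
  for cam in ('top','scene'):
    capture(cam)
    for n in P:
        r=spot_point(cam,n)
        if r and r[0]['conf']>.5: obs.append((cam,n,np.array(r[0]['location'])*W))
def res(q):
    c,s=np.cos(q[2]),np.sin(q[2]); R=np.array([[c,-s,0],[s,c,0],[0,0,1]])
    return np.concatenate([proj(cam,R@np.array(P[n])/1000+[q[0],q[1],0])-uv for cam,n,uv in obs])
f=least_squares(res,[.476,-.35,0],loss='soft_l1',f_scale=1.0)
print('fixture',f.x,np.degrees(f.x[2]))
for cam in ('top','scene'):
    r=res(f.x).reshape(-1,2)[[o[0]==cam for o in obs]]; print(cam,np.median(r,0),np.abs(r).mean(0))
np.save('fix.npy',f.x)
E
python3 fit.py
cat > blanks.py <<'E'
from h import *
out={}
for cam in ('top','scene'):
    im=capture(cam); hsv=cv2.cvtColor(im,cv2.COLOR_RGB2HSV)
    m=cv2.inRange(hsv,(8,110,120),(24,255,255))
    n,l,st,c=cv2.connectedComponentsWithStats(m)
    for i in range(1,n):
        if st[i,4]>=12 and (cam=='top' and 235<c[i][1]<290 or cam=='scene' and 250<c[i][1]<360 and c[i][0]<360):
            print(cam,st[i].tolist(),c[i].round(1),onz(cam,c[i],.017).round(4))
E
python3 blanks.py
```

```text
fixture [ 0.47510218 -0.35077549 -0.03145712] -1.8023600612577402
top [-0.05970391 -0.70121136] [4.84048916 3.61102819]
scene [0.01281411 0.14186057] [1.95204999 1.28832935]
top [168, 245, 7, 15, 92] [170.8 251.9] [0.4237 0.0621 0.017 ]
top [202, 246, 7, 16, 98] [205.1 253.6] [ 0.4205 -0.0278  0.017 ]
top [219, 247, 7, 16, 96] [222.  254.4] [ 0.4188 -0.0723  0.017 ]
top [236, 248, 7, 16, 99] [239.  255.6] [ 0.4164 -0.1167  0.017 ]
scene [288, 259, 17, 12, 115] [295.9 264.4] [ 0.417  -0.1178  0.017 ]
scene [277, 270, 17, 13, 122] [285.2 275.9] [ 0.4197 -0.0736  0.017 ]
scene [266, 282, 18, 14, 131] [274.4 288.2] [ 0.421  -0.0293  0.017 ]
scene [242, 309, 18, 15, 148] [250.5 315.5] [0.4238 0.061  0.017 ]
scene [285, 356, 5, 5, 15] [286.9 357.7] [0.3058 0.1057 0.017 ]
```

```bash
cat > ov.py <<'E'
from h import *
import sys
def fx(p,q):
    c,s=np.cos(q[2]),np.sin(q[2]); return np.array([c*p[0]-s*p[1]+q[0]*1000,s*p[0]+c*p[1]+q[1]*1000,p[2]])/1000
def box(x0,x1,y0,y1,z0,z1):
    b=[(x0,y0),(x1,y0),(x1,y1),(x0,y1)]
    L=[]
    for i in range(4):
        a,c=b[i],b[(i+1)%4]
        L+=[((*a,z1),(*c,z1)),((*a,z0),(*c,z0)),((*a,z0),(*a,z1))]
    return L
def overlay(q,cam,src,out,roi,f=5,phi=None):
    im=cv2.imread(src)[roi[1]:roi[3],roi[0]:roi[2]]; im=cv2.resize(im,None,fx=f,fy=f,interpolation=cv2.INTER_CUBIC)
    def d(L,col):
        for a,b in L:
            A,B=[(proj(cam,fx(p,q))+.5-np.array(roi[:2]))*f for p in (a,b)]
            cv2.line(im,tuple(int(v) for v in A),tuple(int(v) for v in B),col,1)
    d(box(-16,20,-90,90,21.5,21.5),(255,0,0)); d(box(20,29,-98,98,12,33),(0,255,0))
    d(box(-35,-35,92,104,12,57),(0,0,255)); d(box(-35,-35,-104,-92,12,57),(0,0,255))
    d(box(48,48,-110,110,43,43),(255,255,0))
    if phi is not None:
        h=[48-97*np.cos(phi),0,43+97*np.sin(phi)]
        d([((h[0],-14,h[2]),(h[0],14,h[2])),((48,0,43),tuple(h))],(255,0,255))
    cv2.imwrite(out,im)
if __name__=='__main__':
    q=np.load('fix.npy')
    print(q)
    overlay(q,'top','pics/t0.png','pics/ovt.png',(275,195,385,275),7,1.2)
    overlay(q,'scene','pics/s0.png','pics/ovs.png',(270,140,370,240),6,1.2)
E
python3 ov.py
```

```text
[ 0.47510218 -0.35077549 -0.03145712]
```

View pics/ovt.png

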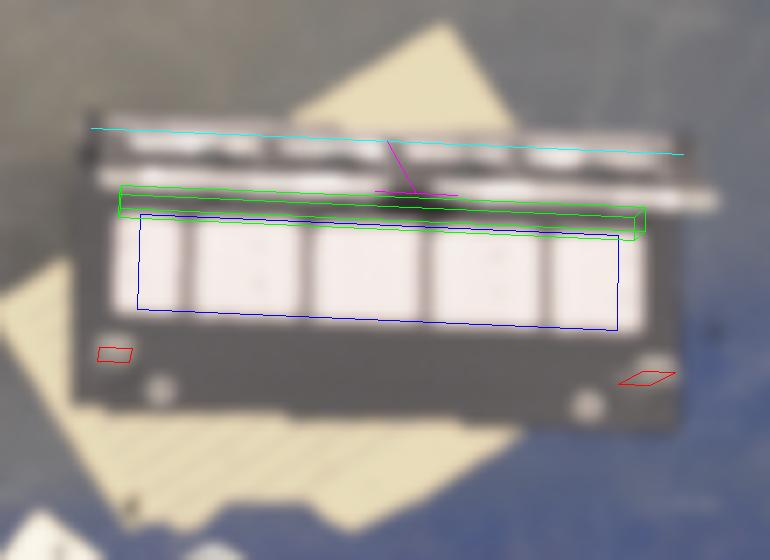

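View pics/ovs.png

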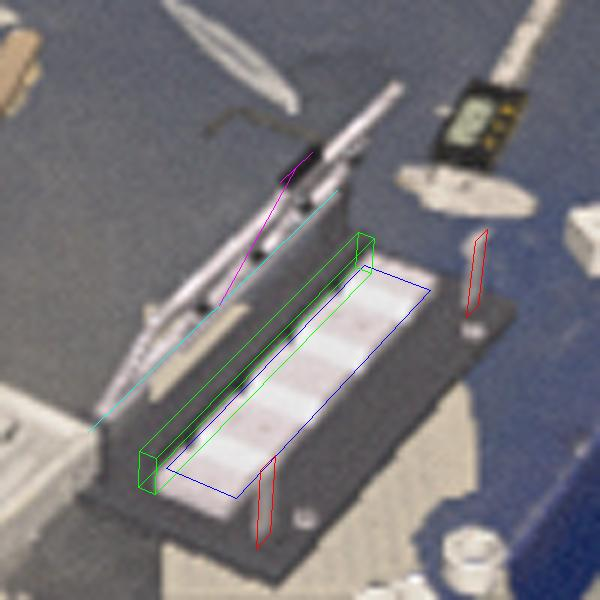

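Run:
```python
import cv2
a=cv2.imread('pics/t0.png')[222:262,282:378]; a=cv2.resize(a,None,fx=8,fy=8,interpolation=cv2.INTER_CUBIC)
b=cv2.imread('pics/s0.png')[170:242,280:362]; b=cv2.resize(b,None,fx=8,fy=8,interpolation=cv2.INTER_CUBIC)
for im,(x0,y0) in ((a,(282,222)),(b,(280,170))):
    for i in range(0,im.shape[1],80): cv2.putText(im,str(x0+i//8),(i,10),0,.4,(0,255,255),1); cv2.line(im,(i,0),(i,im.shape[0]),(0,255,255),1)
    for i in range(0,im.shape[0],80): cv2.putText(im,str(y0+i//8),(0,i+10),0,.4,(0,255,255),1);cv2.line(im,(0,i),(im.shape[1],i),(0,255,255),1)
cv2.imwrite('pics/za.png',a);cv2.imwrite('pics/zb.png',b)
```

```text
(no output)
```

View pics/za.png

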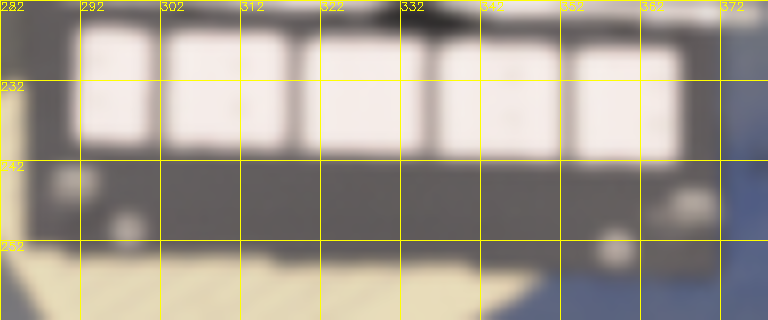

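View pics/zb.png

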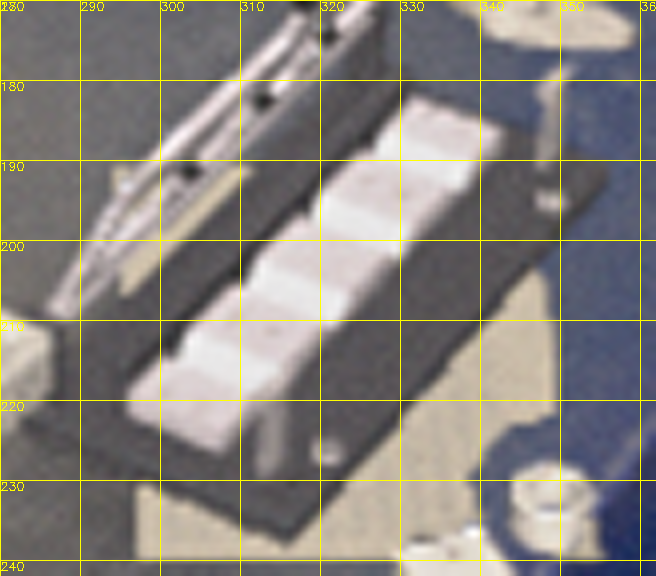

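```bash
cat > fit2.py <<'E'
from ov import *
from scipy.optimize import least_squares
S=1.0
def model(v):
    q=v[:3];W=v[3]*1000;xf=v[4]*1000
    f=lambda *p: fx(p,q)
    L=[]
    for y,u,vv in ((67.5,301.6,234),(22.5,319,234),(-22.5,336,234.5),(-67.5,353.2,235)):
        L.append(('top',f(-3,y,14),(u,None),1))
    L+=[('top',f(-16,W,21.5),(291.2,239.8),1),('top',f(-16,-W,21.5),(366.5,242.6),1)]
    L+=[('top',f(-35,98,57),(291.5,244),1),('top',f(-35,-98,57),(368.7,247),1)]
    L+=[('top',f(xf,-115.5,12),(371.5,256.8),1),('top',f(0,115.5,12),(285.1,None),1)]
    L+=[('scene',f(-16,-W,21.5),(343,186),1),('scene',f(-16,W,21.5),(308.5,224.5),.6),
        ('scene',f(-35,-98,57),(350,178.5),1),('scene',f(xf,115.5,12),(316,236.5),1),('scene',f(xf,-115.5,12),(356.5,191),1)]
    return L
def res(v):
    r=[]
    for cam,p,uv,w in model(v):
        a=proj(cam,p)
        for i in (0,1):
            if uv[i] is not None: r.append(w*(a[i]+.0-uv[i]))
    return r
s=least_squares(res,[.476,-.35,-.035,.098,-.055],x_scale=[.01,.01,.01,.01,.01],loss='soft_l1')
print(s.x,np.degrees(s.x[2]))
for cam,p,uv,w in model(s.x): print(cam,proj(cam,p).round(1),uv)
np.save('fix.npy',s.x[:3])
for n,y in zip('0123',(67.5,22.5,-22.5,-67.5)): print(n,fx((0,y,26),s.x).round(4))
E
python3 fit2.py; sed -i 's/-90,90,21.5/-98,98,21.5/' ov.py; python3 ov.py
```

```text
[ 0.47419954 -0.35042767 -0.02718415  0.09880641 -0.05259917] -1.557536940374481
top [302.6 235. ] (301.6, None)
top [319.6 235.7] (319, None)
top [336.6 236.4] (336, None)
top [353.6 237.1] (353.2, None)
top [290.6 239.1] (291.2, 239.8)
top [366.  242.1] (366.5, 242.6)
top [291.  244.7] (291.5, 244)
top [368.6 247.8] (368.7, 247)
top [371.7 256.7] (371.5, 256.8)
top [284.5 233.3] (285.1, None)
scene [342.9 186.5] (343, 186)
scene [307.5 224.7] (308.5, 224.5)
scene [349.9 178.8] (350, 178.5)
scene [316.3 236.4] (316, 236.5)
scene [356.6 190.5] (356.5, 191)
0 [ 0.476 -0.283  0.026]
1 [ 0.4748 -0.3279  0.026 ]
2 [ 0.4736 -0.3729  0.026 ]
3 [ 0.4724 -0.4179  0.026 ]
[ 0.47419954 -0.35042767 -0.02718415]
```

View pics/ovt.png

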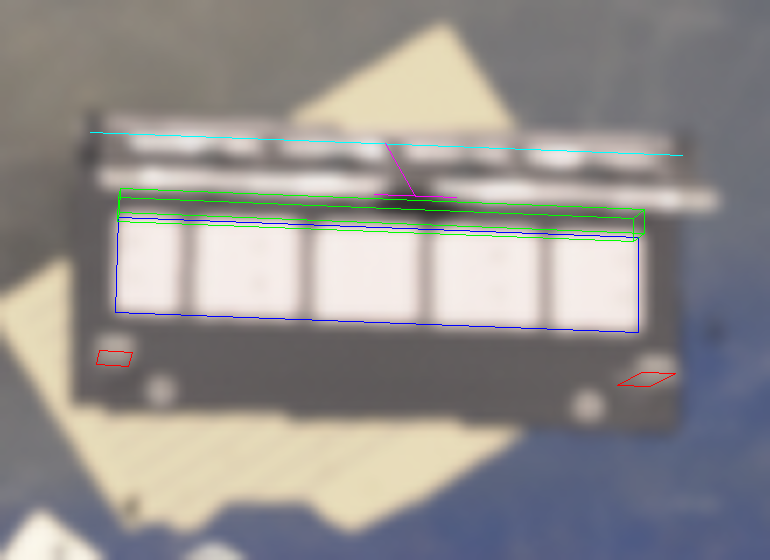

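View pics/ovs.png

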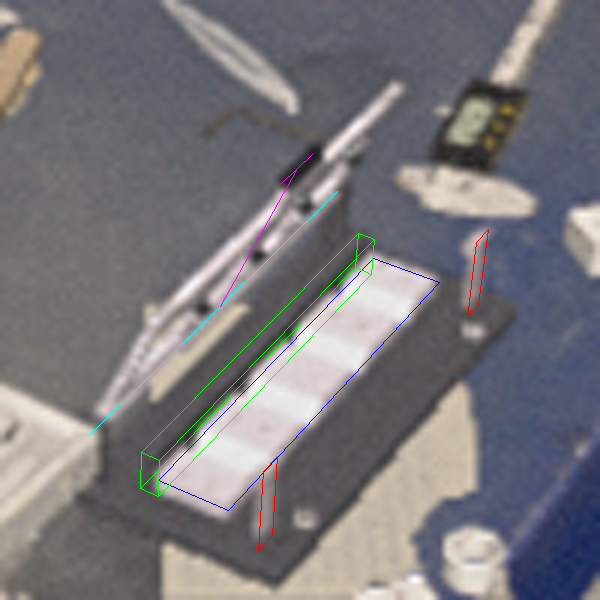

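```bash
cat >> h.py <<'E'
Q=np.array([.4748,-.3500,np.radians(-1.7)])
def fw(x,y,z):
    c,s=np.cos(Q[2]),np.sin(Q[2]); return np.array([Q[0]+(c*x-s*y)/1000,Q[1]+(s*x+c*y)/1000,z/1000])
def go(p,yaw=None,show=True):
    """delta in tool axes (cm) and spin (deg) to world point p, tool y dir at yaw deg"""
    s=sense();R=np.array(s['ee_rot']);d=R.T@(np.array(p)-s['tcp_pos'])*100
    cur=np.degrees(np.arctan2(R[1,1],R[0,1])); sp=0
    if yaw is not None: sp=-((yaw-cur+180)%360-180)
    print('delta',d.round(2).tolist(),'spin',round(sp,2))
def st():
    s=sense();R=np.array(s['ee_rot']);c,n=np.cos(Q[2]),np.sin(Q[2]);d=(s['tcp_pos'][:2]-Q[:2])*1000
    print('t',round(s['time_s'],2),'tcp',np.round(s['tcp_pos'],4),'fix',np.round([c*d[0]+n*d[1],-n*d[0]+c*d[1]],1),'yaw',round(np.degrees(np.arctan2(R[1,1],R[0,1])),2),'F',np.round(s['wrist_force'],1),'g',round(s['gripper_width']*8.7,2),'j6',round(s['joints'][5],1))
E
python3 - <<'E'
from h import *
st(); go([*fw(-30,0,0)[:2],.2216],88.3); print(fw(-30,0,0))
# case corner height
print(tri((259,222),(285,225)))
E
```

```text
t 4.3 tcp [ 0.2072 -0.5896  0.2225] fix [-260.4 -247.5] yaw 109.36 F [-0.  -0.  -0.4] g 8.69 j6 -14.8
delta [-30.39, 14.82, 0.1] spin 21.06
[ 0.4448132  -0.34911001  0.        ]
(array([ 0.49002389, -0.1725483 ,  0.06896032]), np.float64(0.014974138999872919))
```

```bash
python3 -m inch '[{"fingers":0,"delta_pos":[-4,2,0],"spin":3},{"fingers":0,"delta_pos":[-8,4,0],"spin":6},{"fingers":0,"delta_pos":[-12,6,0],"spin":9},{"fingers":0,"delta_pos":[-16,8,0],"spin":12},{"fingers":0,"delta_pos":[-20,10,0],"spin":15},{"fingers":0,"delta_pos":[-24,12,0],"spin":18},{"fingers":0,"delta_pos":[-28,13.8,0],"spin":21},{"fingers":0,"delta_pos":[-30.4,14.8,0],"spin":21.1},{"fingers":0,"delta_pos":[-30.4,14.8,4],"spin":21.1},{"fingers":0,"delta_pos":[-30.4,14.8,8],"spin":21.1},{"fingers":0,"delta_pos":[-30.4,14.8,10.5],"spin":21.1},{"fingers":0,"delta_pos":[-30.4,14.8,10.5],"spin":21.1},{"fingers":0,"delta_pos":[-30.4,14.8,10.5],"spin":21.1}]'
python3 - <<'E'
from h import *
st()
save('top','t1');im=save('scene','s1');cv2.imwrite('pics/s1z.png',cv2.resize(im[100:260,240:400,::-1],None,fx=3.7,fy=3.7,interpolation=cv2.INTER_CUBIC))
E
```

```text
time_s: 5.6
tcp_pos: [0.4454, -0.3497, 0.1182]
ee_rot: [[-1.0, 0.03, 0.0], [0.03, 1.0, -0.001], [-0.0, -0.001, -1.0]]
wrist_force: [-0.1, 0.2, 0.3]
gripper_width: 0.011
t 5.6 tcp [ 0.4454 -0.3497  0.1182] fix [-29.4  -0.6] yaw 88.29 F [-0.1  0.2  0.3] g 0.1 j6 -70.0
```

View pics/s1z.png

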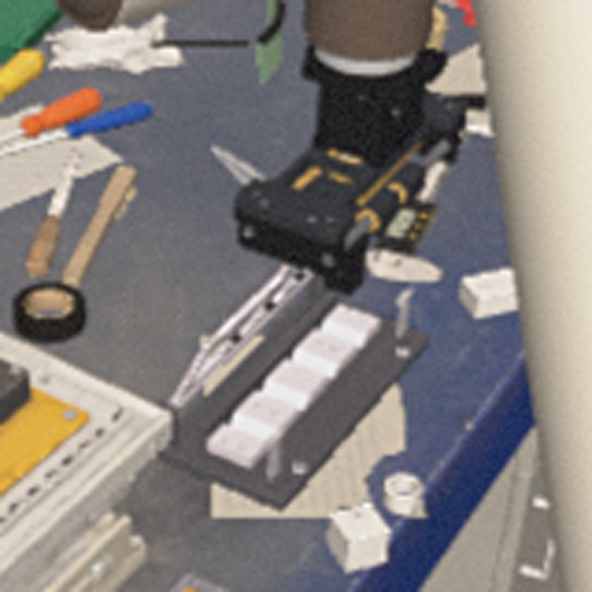

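The scene view shows the gripper, jaws across y, hovering in front of the cover near (320,250), with nothing touched yet. I'll start pushing the cover back.

```bash
python3 -m inch '[{"fingers":0,"delta_pos":[-0.8,0,0],"spin":0},{"fingers":0,"delta_pos":[-1.6,0,0],"spin":0},{"fingers":0,"delta_pos":[-2.2,0,0],"spin":0},{"fingers":0,"delta_pos":[-2.8,0,0],"spin":0},{"fingers":0,"delta_pos":[-3.4,0,0],"spin":0},{"fingers":0,"delta_pos":[-4.0,0,0],"spin":0},{"fingers":0,"delta_pos":[-4.5,0,0],"spin":0},{"fingers":0,"delta_pos":[-5,0,0],"spin":0}]'; python3 -c "
from h import *
st()"
```

```text
time_s: 6.5
tcp_pos: [0.4953, -0.3508, 0.1174]
ee_rot: [[-1.0, 0.03, -0.0], [0.03, 1.0, 0.0], [0.0, 0.0, -1.0]]
wrist_force: [-0.6, -0.2, 0.2]
gripper_width: 0.005
t 6.5 tcp [ 0.4953 -0.3508  0.1174] fix [20.5 -0.2] yaw 88.25 F [-0.6 -0.2  0.2] g 0.05 j6 -71.7
```

```bash
python3 -m inch '[{"fingers":0,"delta_pos":[-0.5,0,0],"spin":0},{"fingers":0,"delta_pos":[-1,0,0],"spin":0},{"fingers":0,"delta_pos":[-1.5,0,0],"spin":0},{"fingers":0,"delta_pos":[-2,0,0],"spin":0},{"fingers":0,"delta_pos":[-2.5,0,0],"spin":0},{"fingers":0,"delta_pos":[-3,0,0],"spin":0},{"fingers":0,"delta_pos":[-3.5,0,0],"spin":0},{"fingers":0,"delta_pos":[-4,0,0],"spin":0}]'; python3 -c "
from h import *
st()"
```

```text
time_s: 7.3
tcp_pos: [0.5352, -0.3519, 0.1173]
ee_rot: [[-1.0, 0.03, -0.0], [0.03, 1.0, 0.0], [0.0, 0.0, -1.0]]
wrist_force: [-1.2, -0.1, -0.9]
gripper_width: 0.008
t 7.3 tcp [ 0.5352 -0.3519  0.1173] fix [60.4 -0.1] yaw 88.25 F [-1.2 -0.1 -0.9] g 0.07 j6 -72.9
```

```bash
python3 -m inch '[{"fingers":0,"delta_pos":[-0.2,0,0],"spin":0},{"fingers":0,"delta_pos":[-0.4,0,0],"spin":0},{"fingers":0,"delta_pos":[-0.6,0,0],"spin":0}]'
python3 - <<'E'
from h import *
st()
save('top','t2');im=save('scene','s2');cv2.imwrite('pics/s2z.png',cv2.resize(im[100:260,240:400,::-1],None,fx=3.7,fy=3.7,interpolation=cv2.INTER_CUBIC))
E
```

```text
time_s: 7.6
tcp_pos: [0.541, -0.3522, 0.1176]
ee_rot: [[-1.0, 0.031, 0.0], [0.031, 1.0, 0.0], [-0.0, 0.0, -1.0]]
wrist_force: [-1.6, -0.1, 0.5]
gripper_width: 0.003
t 7.6 tcp [ 0.541  -0.3522  0.1176] fix [66.2 -0.2] yaw 88.25 F [-1.6 -0.1  0.5] g 0.03 j6 -73.0
```

View pics/s2z.png

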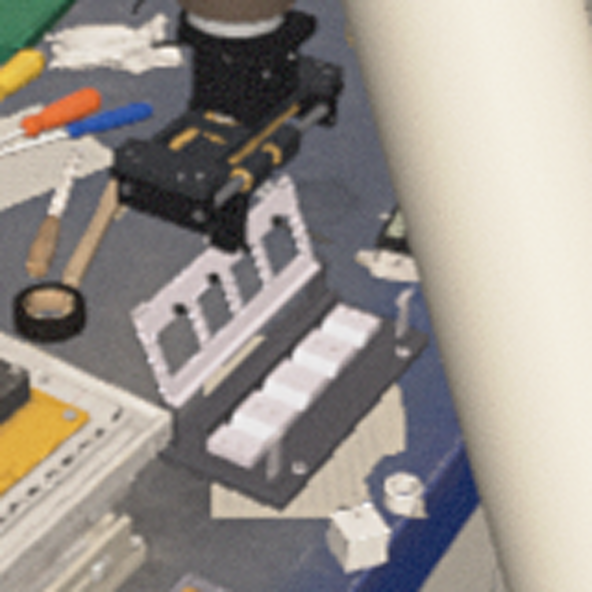

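```bash
python3 -m inch '[{"fingers":0,"delta_pos":[2,0,0],"spin":0},{"fingers":0,"delta_pos":[4,0,-2],"spin":0},{"fingers":0,"delta_pos":[6,2,-5],"spin":0},{"fingers":3,"delta_pos":[8,6,-8],"spin":0},{"fingers":3,"delta_pos":[9,10,-9],"spin":0.5},{"fingers":3,"delta_pos":[10,14,-9],"spin":0.5},{"fingers":3,"delta_pos":[11.5,18,-8],"spin":0.5},{"fingers":3,"delta_pos":[13,22,-4],"spin":0.5},{"fingers":3,"delta_pos":[13.2,23.1,0],"spin":0.5},{"fingers":3,"delta_pos":[13.2,23.1,2.8],"spin":0.5},{"fingers":3,"delta_pos":[13.2,23.1,2.8],"spin":0.5},{"fingers":3,"delta_pos":[13.2,23.1,2.8],"spin":0.5}]'
python3 - <<'E'
from h import *
st(); go([.4167,-.1172,.012],87.7)
im=save('top','t3');cv2.imwrite('pics/t3z.png',cv2.resize(im[190:290,130:390,::-1],None,fx=3,fy=3,interpolation=cv2.INTER_CUBIC))
im=save('scene','s3');cv2.imwrite('pics/s3z.png',cv2.resize(im[160:350,210:400,::-1],None,fx=3,fy=3,interpolation=cv2.INTER_CUBIC))
E
```

```text
time_s: 8.9
tcp_pos: [0.4171, -0.1174, 0.0904]
ee_rot: [[-0.999, 0.039, 0.001], [0.039, 0.999, -0.0], [-0.001, -0.0, -1.0]]
wrist_force: [1.0, 0.4, -0.1]
gripper_width: 0.346
t 8.9 tcp [ 0.4171 -0.1174  0.0904] fix [-64.6 230.8] yaw 87.79 F [ 1.   0.4 -0.1] g 3.01 j6 -98.2
delta [0.05, 0.02, 7.84] spin 0.09
```

View pics/s3z.png

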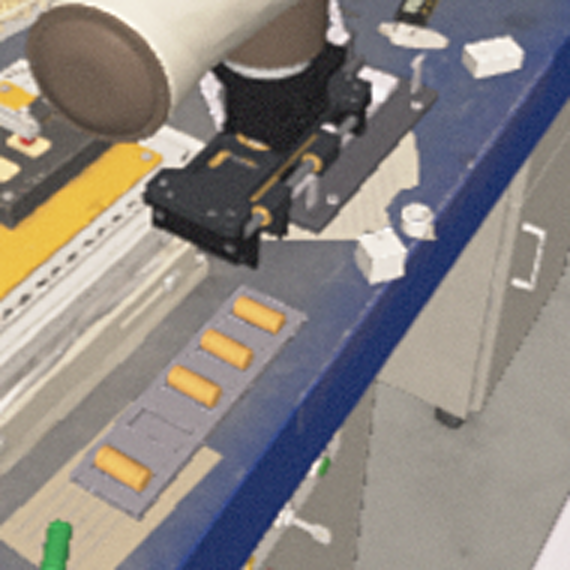

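View pics/t3z.png

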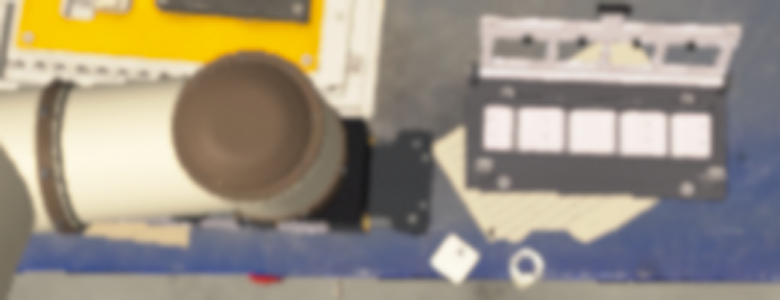

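Run:
```python
from h import *
for p in ([.417,-.117,.09],[.417,-.117,.16],[.417,-.117,.014],[.417,-.022,.16],[.417,-.212,.16],[.455,-.022,.16],[.38,-.022,.16],[.455,-.022,.2]):
    print(p,((proj('scene',p)-[210,160])*3).round())
```

```text
[0.417, -0.117, 0.09] [259. 248.]
[0.417, -0.117, 0.16] [261. 178.]
[0.417, -0.117, 0.014] [257. 317.]
[0.417, -0.022, 0.16] [191. 256.]
[0.417, -0.212, 0.16] [324. 109.]
[0.455, -0.022, 0.16] [144. 236.]
[0.38, -0.022, 0.16] [237. 277.]
[0.455, -0.022, 0.2] [142. 192.]
```

```bash
python3 -m inch '[{"fingers":3,"delta_pos":[0,0,2.5],"spin":0},{"fingers":3,"delta_pos":[0,0,5],"spin":0},{"fingers":3,"delta_pos":[0,0,6.5],"spin":0},{"fingers":3,"delta_pos":[0,0,7.4],"spin":0},{"fingers":3,"delta_pos":[0,0,7.8],"spin":0},{"fingers":3,"delta_pos":[0,0,7.8],"spin":0}]'; python3 -c "
from h import *
st()"
```

```text
time_s: 9.6
tcp_pos: [0.4167, -0.1174, 0.012]
ee_rot: [[-0.999, 0.039, 0.001], [0.039, 0.999, 0.0], [-0.001, 0.0, -1.0]]
wrist_force: [-0.3, -0.1, 0.2]
gripper_width: 0.348
t 9.6 tcp [ 0.4167 -0.1174  0.012 ] fix [-65.  230.8] yaw 87.74 F [-0.3 -0.1  0.2] g 3.02 j6 -98.2
```

```bash
python3 -m inch '[{"fingers":1.2,"delta_pos":[0,0,0],"spin":0},{"fingers":1.2,"delta_pos":[0,0,0],"spin":0},{"fingers":1.2,"delta_pos":[0,0,0],"spin":0},{"fingers":1.2,"delta_pos":[0,0,0],"spin":0},{"fingers":1.2,"delta_pos":[0,0,0],"spin":0}]'; python3 -c "
from h import *
st()"
```

```text
time_s: 10.1
tcp_pos: [0.4165, -0.1183, 0.0124]
ee_rot: [[-0.999, 0.038, 0.001], [0.038, 0.999, -0.001], [-0.001, -0.001, -1.0]]
wrist_force: [-0.0, -8.1, 2.5]
gripper_width: 0.201
t 10.1 tcp [ 0.4165 -0.1183  0.0124] fix [-65.2 229.9] yaw 87.8 F [-0.  -8.1  2.5] g 1.75 j6 -98.2
```

```bash
python3 -m inch '[{"fingers":1.2,"delta_pos":[0,0,-1],"spin":0},{"fingers":1.2,"delta_pos":[0,0,-2.5],"spin":0},{"fingers":1.2,"delta_pos":[0,0,-5],"spin":0},{"fingers":1.2,"delta_pos":[0,0,-8],"spin":0},{"fingers":1.2,"delta_pos":[0,0,-8],"spin":0}]'
python3 - <<'E'
from h import *
st(); p=fw(-6,-67.5,90); go(p,88.3); print(p)
im=save('scene','s4');cv2.imwrite('pics/s4z.png',cv2.resize(im[160:350,210:400,::-1],None,fx=3,fy=3,interpolation=cv2.INTER_CUBIC))
E
```

```text
time_s: 10.6
tcp_pos: [0.4189, -0.117, 0.0957]
ee_rot: [[-0.999, 0.038, 0.01], [0.038, 0.999, 0.0], [-0.01, 0.001, -1.0]]
wrist_force: [0.3, 0.3, -0.7]
gripper_width: 0.196
t 10.6 tcp [ 0.4189 -0.117   0.0957] fix [-62.7 231.2] yaw 87.82 F [ 0.3  0.3 -0.7] g 1.71 j6 -98.2
delta [-5.92, -29.82, 0.61] spin -0.48
[ 0.46680017 -0.41729229  0.09      ]
```

View pics/s4z.png

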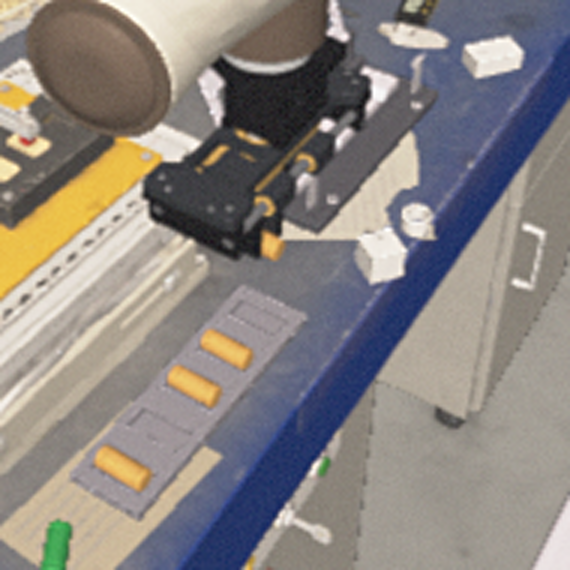

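```bash
python3 -m inch '[{"fingers":1.2,"delta_pos":[0,-2,-1],"spin":0},{"fingers":1.2,"delta_pos":[0,-5,-1],"spin":0},{"fingers":1.2,"delta_pos":[0,-8.5,-1],"spin":0},{"fingers":1.2,"delta_pos":[-1,-12,-1],"spin":0},{"fingers":1.2,"delta_pos":[-2,-15.5,-1],"spin":0},{"fingers":1.2,"delta_pos":[-3,-19,-1],"spin":-0.5},{"fingers":1.2,"delta_pos":[-4,-22.5,-1],"spin":-0.5},{"fingers":1.2,"delta_pos":[-5,-26,-1],"spin":-0.5},{"fingers":1.2,"delta_pos":[-6,-29,0],"spin":-0.5},{"fingers":1.2,"delta_pos":[-6.1,-29.8,0],"spin":-0.5},{"fingers":1.2,"delta_pos":[-6.1,-29.8,2],"spin":-0.5},{"fingers":1.2,"delta_pos":[-6.1,-29.8,3.5],"spin":-0.5},{"fingers":1.2,"delta_pos":[-6.1,-29.8,3.5],"spin":-0.5},{"fingers":1.2,"delta_pos":[-6.1,-29.8,3.5],"spin":-0.5}]'
python3 - <<'E'
from h import *
st(); go(fw(-6,-67.5,25.5),88.3)
im=save('scene','s5');cv2.imwrite('pics/s5z.png',cv2.resize(im[120:270,240:400,::-1],None,fx=4,fy=4,interpolation=cv2.INTER_CUBIC))
im=save('top','t5');cv2.imwrite('pics/t5z.png',cv2.resize(im[190:290,130:390,::-1],None,fx=3,fy=3,interpolation=cv2.INTER_CUBIC))
E
```

```text
time_s: 12.05
tcp_pos: [0.4649, -0.4168, 0.0563]
ee_rot: [[-1.0, 0.03, -0.001], [0.03, 1.0, 0.001], [0.001, 0.001, -1.0]]
wrist_force: [0.8, -0.6, -0.4]
gripper_width: 0.194
t 12.05 tcp [ 0.4649 -0.4168  0.0563] fix [ -7.9 -67.1] yaw 88.29 F [ 0.8 -0.6 -0.4] g 1.68 j6 -64.7
delta [-0.19, -0.04, 3.08] spin -0.01
```

View pics/s5z.png

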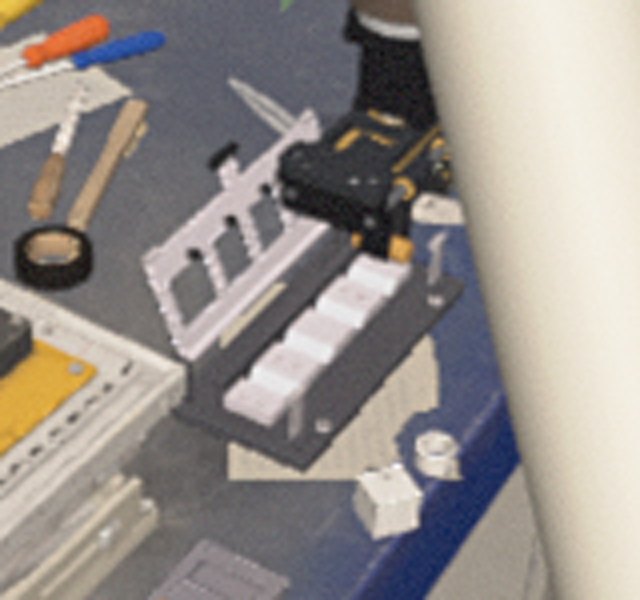

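View pics/t5z.png

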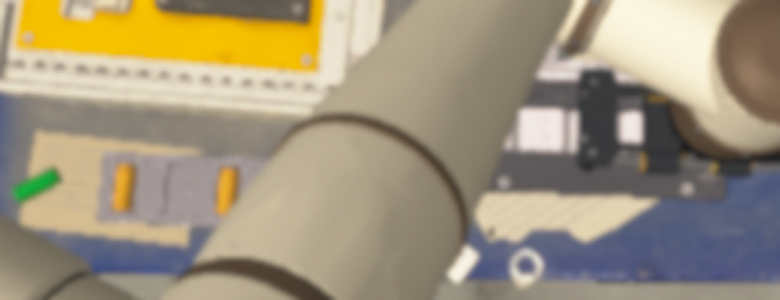

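```bash
python3 -m inch '[{"fingers":1.2,"delta_pos":[0,0,1.2],"spin":0},{"fingers":1.2,"delta_pos":[0,0,2.2],"spin":0},{"fingers":1.2,"delta_pos":[0,0,2.8],"spin":0},{"fingers":1.2,"delta_pos":[0,0,3.0],"spin":0},{"fingers":1.2,"delta_pos":[0,0,3.0],"spin":0}]'; python3 -c "
from h import *
st()
print((proj('scene',fw(-26,-67.5,58))-[240,120])*4)"
```

```text
time_s: 12.65
tcp_pos: [0.4651, -0.4182, 0.0268]
ee_rot: [[-1.0, 0.03, -0.0], [0.03, 1.0, -0.001], [0.0, -0.001, -1.0]]
wrist_force: [-1.4, -1.6, 3.3]
gripper_width: 0.195
t 12.65 tcp [ 0.4651 -0.4182  0.0268] fix [ -7.7 -68.4] yaw 88.28 F [-1.4 -1.6  3.3] g 1.7 j6 -64.7
[407.07828926 251.63356958]
```

```bash
python3 -m inch '[{"fingers":1.2,"delta_pos":[0,-0.15,0],"spin":0},{"fingers":1.2,"delta_pos":[0,-0.15,0.1],"spin":0},{"fingers":1.2,"delta_pos":[0,-0.15,0.2],"spin":0},{"fingers":1.2,"delta_pos":[0,-0.15,0.2],"spin":0}]'; python3 -c "
from h import *
st()"
```

```text
time_s: 13.05
tcp_pos: [0.4656, -0.4198, 0.0253]
ee_rot: [[-1.0, 0.03, 0.001], [0.03, 1.0, -0.002], [-0.001, -0.002, -1.0]]
wrist_force: [-2.2, -2.3, 4.1]
gripper_width: 0.195
t 13.05 tcp [ 0.4656 -0.4198  0.0253] fix [ -7.2 -70. ] yaw 88.28 F [-2.2 -2.3  4.1] g 1.69 j6 -64.5
```

```bash
python3 -m inch '[{"fingers":1.2,"delta_pos":[0,-0.15,0],"spin":0},{"fingers":1.2,"delta_pos":[0,-0.15,0],"spin":0},{"fingers":1.2,"delta_pos":[0,-0.15,0],"spin":0}]'; python3 -c "
from h import *
st()"
```

```text
time_s: 13.35
tcp_pos: [0.4655, -0.4206, 0.0245]
ee_rot: [[-1.0, 0.03, 0.001], [0.03, 1.0, -0.0], [-0.001, -0.0, -1.0]]
wrist_force: [0.7, -1.8, 3.6]
gripper_width: 0.191
t 13.35 tcp [ 0.4655 -0.4206  0.0245] fix [ -7.2 -70.9] yaw 88.26 F [ 0.7 -1.8  3.6] g 1.67 j6 -64.4
```

```bash
python3 -m inch '[{"fingers":2.8,"delta_pos":[0,0,0],"spin":0},{"fingers":2.8,"delta_pos":[0,0,0],"spin":0},{"fingers":2.8,"delta_pos":[0,0,0],"spin":0},{"fingers":2.8,"delta_pos":[0,0,-2],"spin":0},{"fingers":2.8,"delta_pos":[0,0,-5],"spin":0},{"fingers":0.5,"delta_pos":[3,0,-5],"spin":0},{"fingers":0,"delta_pos":[6,0,-5],"spin":0},{"fingers":0,"delta_pos":[6,0,-5],"spin":0},{"fingers":0,"delta_pos":[6,0,-5],"spin":0}]'
python3 - <<'E'
from h import *
st()
im=save('scene','s6');cv2.imwrite('pics/s6z.png',cv2.resize(im[120:270,240:400,::-1],None,fx=4,fy=4,interpolation=cv2.INTER_CUBIC))
E
```

```text
time_s: 14.25
tcp_pos: [0.4049, -0.4186, 0.0746]
ee_rot: [[-1.0, 0.031, 0.0], [0.031, 1.0, -0.0], [-0.0, -0.0, -1.0]]
wrist_force: [1.2, -0.0, 0.2]
gripper_width: 0.054
t 14.25 tcp [ 0.4049 -0.4186  0.0746] fix [-67.9 -70.7] yaw 88.23 F [ 1.2 -0.   0.2] g 0.47 j6 -61.7
```

View pics/s6z.png

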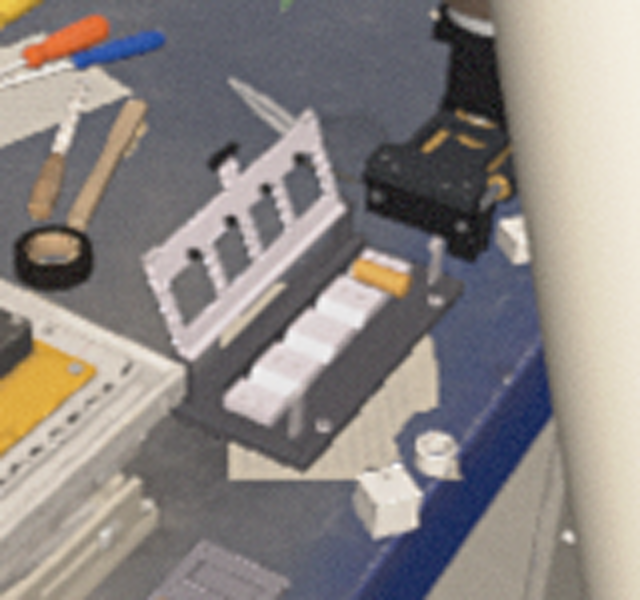

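```bash
cat > lanes.py <<'E'
from h import *
import sys
for cam in ('top','scene'):
    im=save(cam,cam[0]+sys.argv[1]); hsv=cv2.cvtColor(im,cv2.COLOR_RGB2HSV)
    m=cv2.inRange(hsv,(8,110,110),(24,255,255))
    n,l,stt,c=cv2.connectedComponentsWithStats(m)
    for i in range(1,n):
        if stt[i,4]>=12:
            for z,nm in ((.017,'T'),(.029,'F')):
                w=onz(cam,c[i],z)
                cc,s=np.cos(Q[2]),np.sin(Q[2]);d=(w[:2]-Q[:2])*1000;f=np.array([cc*d[0]+s*d[1],-s*d[0]+cc*d[1]])
                if nm=='F' and abs(f[0])<45 and abs(f[1])<130: print(cam,stt[i,4],c[i].round(1),'fix',f.round(1))
                if nm=='T' and abs(w[0]-.42)<.08 and -.2<w[1]<.15: print(cam,stt[i,4],c[i].round(1),'world',w.round(4))
E
python3 lanes.py 6
```

```text
top 92 [170.8 251.9] world [0.4237 0.0621 0.017 ]
top 98 [205.1 253.6] world [ 0.4205 -0.0278  0.017 ]
top 96 [222.  254.4] world [ 0.4188 -0.0723  0.017 ]
scene 75 [335.3 189. ] fix [ -8. -68.]
scene 122 [285.2 275.9] world [ 0.4197 -0.0736  0.017 ]
scene 131 [274.4 288.2] world [ 0.421  -0.0293  0.017 ]
scene 148 [250.5 315.5] world [0.4238 0.061  0.017 ]
```

```bash
python3 -m inch '[{"fingers":0,"delta_pos":[-0.5,0,2],"spin":0},{"fingers":0,"delta_pos":[-1,0,4],"spin":0},{"fingers":0,"delta_pos":[-1.5,0,5.1],"spin":0},{"fingers":0,"delta_pos":[-2,0,5.1],"spin":0},{"fingers":0,"delta_pos":[-2.4,0,5.1],"spin":0},{"fingers":0,"delta_pos":[-2.7,0,5.1],"spin":0},{"fingers":0,"delta_pos":[-3,0,5.1],"spin":0},{"fingers":0,"delta_pos":[-3.2,0,5.1],"spin":0}]'; python3 -c "
from h import *
st()"
```

```text
time_s: 15.2
tcp_pos: [0.4376, -0.4198, 0.0243]
ee_rot: [[-1.0, 0.03, 0.001], [0.03, 1.0, -0.001], [-0.001, -0.001, -1.0]]
wrist_force: [-0.3, -0.3, 0.3]
gripper_width: 0.009
t 15.2 tcp [ 0.4376 -0.4198  0.0243] fix [-35.1 -70.9] yaw 88.26 F [-0.3 -0.3  0.3] g 0.08 j6 -63.2
```

```bash
python3 -m inch '[{"fingers":0,"delta_pos":[-0.15,0,0],"spin":0},{"fingers":0,"delta_pos":[-0.3,0,0],"spin":0},{"fingers":0,"delta_pos":[-0.45,0,0],"spin":0},{"fingers":0,"delta_pos":[-0.6,0,0],"spin":0}]'; python3 -c "
from h import *
st()"; python3 -m inch '[{"fingers":0,"delta_pos":[-0.1,0,0],"spin":0},{"fingers":0,"delta_pos":[-0.2,0,0],"spin":0},{"fingers":0,"delta_pos":[-0.3,0,0],"spin":0}]'; python3 -c "
from h import *
st()"
```

```text
time_s: 15.6
tcp_pos: [0.4431, -0.4198, 0.0236]
ee_rot: [[-1.0, 0.031, -0.0], [0.031, 1.0, 0.0], [0.0, 0.0, -1.0]]
wrist_force: [-1.7, -0.6, 1.2]
gripper_width: 0.005
t 15.6 tcp [ 0.4431 -0.4198  0.0236] fix [-29.6 -70.7] yaw 88.25 F [-1.7 -0.6  1.2] g 0.04 j6 -63.5
time_s: 15.9
tcp_pos: [0.4432, -0.4196, 0.0234]
ee_rot: [[-1.0, 0.031, -0.006], [0.031, 1.0, 0.002], [0.006, 0.002, -1.0]]
wrist_force: [-7.8, -1.8, 5.5]
gripper_width: 0.001
t 15.9 tcp [ 0.4432 -0.4196  0.0234] fix [-29.5 -70.5] yaw 88.22 F [-7.8 -1.8  5.5] g 0.01 j6 -63.6
```

```bash
python3 -m inch '[{"fingers":0,"delta_pos":[1.5,0,0],"spin":0},{"fingers":0,"delta_pos":[3,0,-2],"spin":0},{"fingers":0,"delta_pos":[4,2,-6],"spin":0},{"fingers":3,"delta_pos":[4,6,-8],"spin":0},{"fingers":3,"delta_pos":[4,10,-8],"spin":0},{"fingers":3,"delta_pos":[4,14,-8],"spin":0},{"fingers":3,"delta_pos":[4,18,-8],"spin":0.5},{"fingers":3,"delta_pos":[4,22,-8],"spin":0.5},{"fingers":3,"delta_pos":[4,26,-8],"spin":0.5},{"fingers":3,"delta_pos":[4,30,-8],"spin":0.5},{"fingers":3,"delta_pos":[4,33,-8],"spin":0.5},{"fingers":3,"delta_pos":[4,34.5,-8],"spin":0.5},{"fingers":3,"delta_pos":[4,34.5,-8],"spin":0.5},{"fingers":3,"delta_pos":[4,34.5,-8],"spin":0.5}]'; python3 lanes.py 7; python3 -c "
from h import *
st(); go([.419,-.0745,.012],87.7)"
```

```text
time_s: 17.3
tcp_pos: [0.4167, -0.0737, 0.1037]
ee_rot: [[-0.999, 0.038, 0.001], [0.038, 0.999, 0.0], [-0.001, 0.001, -1.0]]
wrist_force: [0.8, 0.3, -0.0]
gripper_width: 0.343
top 99 [354.5 234.9] fix [  0.1 -67.6]
scene 77 [332.3 187.8] fix [  1.6 -67.9]
scene 21 [304.5 220.1] fix [-5.3 94.6]
scene 20 [286.4 238.9] world [ 0.4819 -0.1807  0.017 ]
scene 123 [285.3 275.9] world [ 0.4195 -0.0735  0.017 ]
scene 131 [274.4 288.2] world [ 0.421  -0.0293  0.017 ]
scene 149 [250.5 315.6] world [0.4236 0.061  0.017 ]
t 17.4 tcp [ 0.4166 -0.0743  0.1036] fix [-66.3 273.8] yaw 87.7 F [ 0.5  0.5 -0.2] g 3.0 j6 -104.4
delta [-0.23, -0.01, 9.16] spin -0.0
```

Lane 3 is home: both cameras put that blank at fixture (≈0–1.6, −67.7). Now the second blank.

```bash
python3 -m inch '[{"fingers":3,"delta_pos":[-0.25,0,3],"spin":0},{"fingers":3,"delta_pos":[-0.25,0,6],"spin":0},{"fingers":3,"delta_pos":[-0.25,0,8],"spin":0},{"fingers":3,"delta_pos":[-0.25,0,8.9],"spin":0},{"fingers":3,"delta_pos":[-0.25,0,9.15],"spin":0},{"fingers":3,"delta_pos":[-0.25,0,9.15],"spin":0},{"fingers":1.2,"delta_pos":[-0.25,0,9.15],"spin":0},{"fingers":1.2,"delta_pos":[-0.25,0,9.15],"spin":0},{"fingers":1.2,"delta_pos":[-0.25,0,9.15],"spin":0},{"fingers":1.2,"delta_pos":[-0.25,0,9.15],"spin":0},{"fingers":1.2,"delta_pos":[-0.25,0,9.15],"spin":0}]'; python3 -c "
from h import *
st()"
```

```text
time_s: 18.5
tcp_pos: [0.4198, -0.0738, 0.0127]
ee_rot: [[-0.999, 0.039, 0.002], [0.039, 0.999, 0.0], [-0.002, 0.0, -1.0]]
wrist_force: [-0.1, 0.2, 6.1]
gripper_width: 0.196
t 18.5 tcp [ 0.4198 -0.0738  0.0127] fix [-63.1 274.4] yaw 87.78 F [-0.1  0.2  6.1] g 1.71 j6 -104.3
```

```bash
python3 -m inch '[{"fingers":1.2,"delta_pos":[0,0,-1],"spin":0},{"fingers":1.2,"delta_pos":[0,0,-3],"spin":0},{"fingers":1.2,"delta_pos":[0,0,-6],"spin":0},{"fingers":1.2,"delta_pos":[0,-2,-8.5],"spin":0},{"fingers":1.2,"delta_pos":[0,-5,-8.8],"spin":0},{"fingers":1.2,"delta_pos":[0,-8.5,-8.8],"spin":0},{"fingers":1.2,"delta_pos":[-1,-12,-8.8],"spin":0},{"fingers":1.2,"delta_pos":[-2,-15.5,-8.8],"spin":0},{"fingers":1.2,"delta_pos":[-3,-19,-8.8],"spin":-0.5},{"fingers":1.2,"delta_pos":[-4,-22.5,-8.8],"spin":-0.5},{"fingers":1.2,"delta_pos":[-5,-26,-8.8],"spin":-0.5},{"fingers":1.2,"delta_pos":[-6,-29,-8],"spin":-0.5},{"fingers":1.2,"delta_pos":[-6.1,-29.9,-6],"spin":-0.5},{"fingers":1.2,"delta_pos":[-6.1,-29.9,-4.5],"spin":-0.5},{"fingers":1.2,"delta_pos":[-6.1,-29.9,-4],"spin":-0.5},{"fingers":1.2,"delta_pos":[-6.1,-29.9,-4],"spin":-0.5},{"fingers":1.2,"delta_pos":[-6.1,-29.9,-4],"spin":-0.5}]'; python3 lanes.py 8
python3 - <<'E'
from h import *
st(); go(fw(-6,-25.5,26),88.3)
im=cv2.imread('pics/s8.png');cv2.imwrite('pics/s8z.png',cv2.resize(im[120:270,240:400],None,fx=4,fy=4,interpolation=cv2.INTER_CUBIC))
E
```

```text
time_s: 20.2
tcp_pos: [0.4689, -0.375, 0.0529]
ee_rot: [[-1.0, 0.03, 0.001], [0.03, 1.0, -0.001], [-0.001, -0.001, -1.0]]
wrist_force: [-0.3, 0.6, -1.2]
gripper_width: 0.197
top 92 [170.8 251.9] world [0.4237 0.0621 0.017 ]
scene 14 [332.4 174.6] fix [  32.7 -125. ]
scene 63 [333.7 189.7] fix [ -5.8 -62.7]
scene 131 [274.4 288.2] world [ 0.421  -0.0293  0.017 ]
scene 148 [250.5 315.5] world [0.4238 0.061  0.017 ]
t 20.3 tcp [ 0.4691 -0.375   0.0533] fix [ -4.9 -25.2] yaw 88.3 F [ 1.1  0.4 -0.8] g 1.68 j6 -68.5
delta [0.11, -0.03, 2.73] spin -0.0
```

View pics/s8z.png

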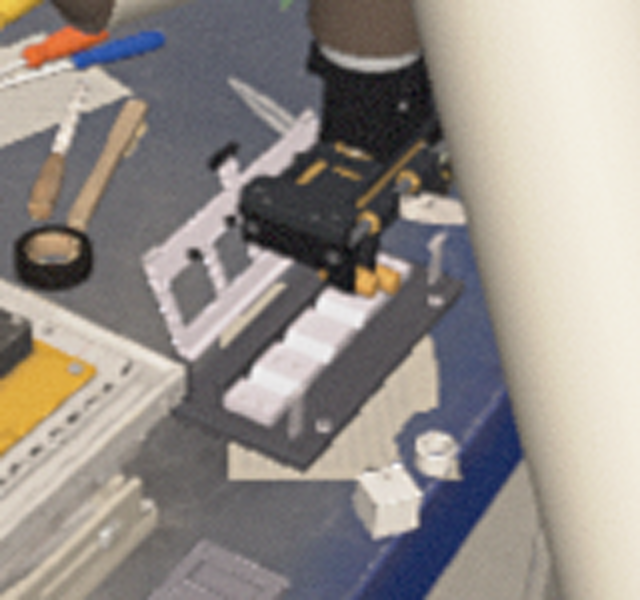

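The gripper holds a blank just above lane 2 at about (365,280) in the zoom, with lane 3's blank beside it at (388,280). Next, lower it.

```bash
python3 -m inch '[{"fingers":1.2,"delta_pos":[0.1,0,1.2],"spin":0},{"fingers":1.2,"delta_pos":[0.1,0,2.2],"spin":0},{"fingers":1.2,"delta_pos":[0.1,0,2.6],"spin":0},{"fingers":1.2,"delta_pos":[0.1,0,2.8],"spin":0},{"fingers":1.2,"delta_pos":[0.1,0,2.8],"spin":0}]'; python3 -c "
from h import *
st()"
```

```text
time_s: 20.8
tcp_pos: [0.4671, -0.3757, 0.0247]
ee_rot: [[-1.0, 0.03, -0.001], [0.03, 1.0, -0.001], [0.001, -0.001, -1.0]]
wrist_force: [-2.0, -2.8, 6.0]
gripper_width: 0.196
t 20.8 tcp [ 0.4671 -0.3757  0.0247] fix [ -7. -26.] yaw 88.3 F [-2.  -2.8  6. ] g 1.7 j6 -68.5
```

```bash
python3 -m inch '[{"fingers":2.8,"delta_pos":[0,0,0],"spin":0},{"fingers":2.8,"delta_pos":[0,0,0],"spin":0},{"fingers":2.8,"delta_pos":[0,0,0],"spin":0},{"fingers":2.8,"delta_pos":[0,0,-2],"spin":0},{"fingers":2.8,"delta_pos":[0,0,-5],"spin":0},{"fingers":0.5,"delta_pos":[3,0,-5],"spin":0},{"fingers":0,"delta_pos":[5.5,0,-5],"spin":0},{"fingers":0,"delta_pos":[5.5,0,-5],"spin":0},{"fingers":0,"delta_pos":[5,0,-3],"spin":0},{"fingers":0,"delta_pos":[4.5,0,-1],"spin":0},{"fingers":0,"delta_pos":[4,0,-0.1],"spin":0},{"fingers":0,"delta_pos":[3.5,0,-0.1],"spin":0},{"fingers":0,"delta_pos":[3.2,0,-0.1],"spin":0},{"fingers":0,"delta_pos":[3.0,0,-0.1],"spin":0},{"fingers":0,"delta_pos":[2.8,0,-0.1],"spin":0}]'; python3 -c "
from h import *
st()"
```

```text
time_s: 22.3
tcp_pos: [0.44, -0.3744, 0.0258]
ee_rot: [[-1.0, 0.03, 0.001], [0.03, 1.0, -0.001], [-0.001, -0.001, -1.0]]
wrist_force: [0.3, -1.0, -0.9]
gripper_width: 0.002
t 22.3 tcp [ 0.44   -0.3744  0.0258] fix [-34.1 -25.4] yaw 88.26 F [ 0.3 -1.  -0.9] g 0.01 j6 -67.4
```

```bash
python3 -m inch '[{"fingers":0,"delta_pos":[-0.15,0,0.1],"spin":0},{"fingers":0,"delta_pos":[-0.3,0,0.1],"spin":0},{"fingers":0,"delta_pos":[-0.45,0,0.1],"spin":0},{"fingers":0,"delta_pos":[-0.6,0,0.1],"spin":0},{"fingers":0,"delta_pos":[-0.7,0,0.1],"spin":0},{"fingers":0,"delta_pos":[-0.8,0,0.1],"spin":0}]'; python3 -c "
from h import *
st()"
```

```text
time_s: 22.9
tcp_pos: [0.4444, -0.3742, 0.024]
ee_rot: [[-0.999, 0.031, -0.006], [0.031, 1.0, 0.002], [0.006, 0.002, -1.0]]
wrist_force: [-8.3, -1.4, 6.1]
gripper_width: 0.004
t 22.9 tcp [ 0.4444 -0.3742  0.024 ] fix [-29.6 -25. ] yaw 88.22 F [-8.3 -1.4  6.1] g 0.04 j6 -67.7
```

```bash
python3 -m inch '[{"fingers":0,"delta_pos":[1.5,0,0],"spin":0},{"fingers":0,"delta_pos":[3,0,-2],"spin":0},{"fingers":0,"delta_pos":[4,2,-6],"spin":0},{"fingers":3,"delta_pos":[4,6,-8],"spin":0},{"fingers":3,"delta_pos":[4,10,-8],"spin":0},{"fingers":3,"delta_pos":[4,14,-8],"spin":0},{"fingers":3,"delta_pos":[4,18,-8],"spin":0.5},{"fingers":3,"delta_pos":[4,22,-8],"spin":0.5},{"fingers":3,"delta_pos":[3.7,26,-8],"spin":0.5},{"fingers":3,"delta_pos":[3.7,30,-8],"spin":0.5},{"fingers":3,"delta_pos":[3.7,33,-8],"spin":0.5},{"fingers":3,"delta_pos":[3.7,34.5,-8],"spin":0.5},{"fingers":3,"delta_pos":[3.7,34.5,-8],"spin":0.5},{"fingers":3,"delta_pos":[3.7,34.5,-8],"spin":0.5}]'; python3 lanes.py 9; python3 -c "
from h import *
st(); go([.4207,-.0292,.012],87.7)"
```

```text
time_s: 24.3
tcp_pos: [0.4212, -0.0282, 0.1042]
ee_rot: [[-0.999, 0.038, 0.001], [0.038, 0.999, 0.0], [-0.001, 0.0, -1.0]]
wrist_force: [-0.1, -1.5, -0.5]
gripper_width: 0.343
top 95 [337.3 233.7] fix [  1.4 -22.8]
top 99 [354.5 234.9] fix [  0.1 -67.6]
scene 78 [332.2 187.8] fix [  1.9 -68. ]
scene 81 [324.5 196. ] fix [  1.5 -23. ]
scene 90 [282.1 234.9] world [ 0.499  -0.1873  0.017 ]
scene 26 [271.6 252. ] world [ 0.4886 -0.1219  0.017 ]
scene 132 [274.5 288.2] world [ 0.4209 -0.0292  0.017 ]
scene 149 [250.5 315.6] world [0.4236 0.061  0.017 ]
t 24.4 tcp [ 0.421  -0.0289  0.1041] fix [-63.3 319.3] yaw 87.7 F [-0.2  0.5 -0.7] g 3.01 j6 -110.6
delta [0.04, -0.03, 9.21] spin 0.0
```

Lanes 2 and 3 are both home. Now I'll grip the third blank.

```bash
python3 -m inch '[{"fingers":3,"delta_pos":[0,0,3],"spin":0},{"fingers":3,"delta_pos":[0,0,6],"spin":0},{"fingers":3,"delta_pos":[0,0,8],"spin":0},{"fingers":3,"delta_pos":[0,0,8.9],"spin":0},{"fingers":3,"delta_pos":[0,0,9.2],"spin":0},{"fingers":3,"delta_pos":[0,0,9.2],"spin":0},{"fingers":1.2,"delta_pos":[0,0,9.2],"spin":0},{"fingers":1.2,"delta_pos":[0,0,9.2],"spin":0},{"fingers":1.2,"delta_pos":[0,0,9.2],"spin":0},{"fingers":1.2,"delta_pos":[0,0,9.2],"spin":0},{"fingers":1.2,"delta_pos":[0,0,9.2],"spin":0}]'; python3 -c "
from h import *
st(); print(fw(-6,19.5,26))"
```

```text
time_s: 25.5
tcp_pos: [0.4216, -0.0286, 0.0127]
ee_rot: [[-0.999, 0.039, 0.001], [0.039, 0.999, -0.0], [-0.001, 0.0, -1.0]]
wrist_force: [-0.1, -3.2, 6.8]
gripper_width: 0.196
t 25.5 tcp [ 0.4216 -0.0286  0.0127] fix [-62.7 319.7] yaw 87.78 F [-0.1 -3.2  6.8] g 1.71 j6 -110.6
[ 0.46938113 -0.33033059  0.026     ]
```

```bash
python3 -m inch '[{"fingers":1.2,"delta_pos":[0,0,-1],"spin":0},{"fingers":1.2,"delta_pos":[0,0,-3],"spin":0},{"fingers":1.2,"delta_pos":[0,0,-6],"spin":0},{"fingers":1.2,"delta_pos":[0,-2,-8.5],"spin":0},{"fingers":1.2,"delta_pos":[0,-5,-8.8],"spin":0},{"fingers":1.2,"delta_pos":[0,-8.5,-8.8],"spin":0},{"fingers":1.2,"delta_pos":[-1,-12,-8.8],"spin":0},{"fingers":1.2,"delta_pos":[-2,-15.5,-8.8],"spin":0},{"fingers":1.2,"delta_pos":[-3,-19,-8.8],"spin":-0.5},{"fingers":1.2,"delta_pos":[-4,-22.5,-8.8],"spin":-0.5},{"fingers":1.2,"delta_pos":[-5,-26,-8.8],"spin":-0.5},{"fingers":1.2,"delta_pos":[-6,-29,-8],"spin":-0.5},{"fingers":1.2,"delta_pos":[-6,-30,-6],"spin":-0.5},{"fingers":1.2,"delta_pos":[-6,-30,-4.5],"spin":-0.5},{"fingers":1.2,"delta_pos":[-6,-30,-4],"spin":-0.5},{"fingers":1.2,"delta_pos":[-6,-30,-4],"spin":-0.5},{"fingers":1.2,"delta_pos":[-6,-30,-4],"spin":-0.5}]'; python3 lanes.py 10
python3 - <<'E'
from h import *
st(); go(fw(-6,19.5,25),88.3)
im=cv2.imread('pics/s10.png');cv2.imwrite('pics/s10z.png',cv2.resize(im[120:270,240:400],None,fx=4,fy=4,interpolation=cv2.INTER_CUBIC))
E
```

```text
time_s: 27.2
tcp_pos: [0.4697, -0.3303, 0.0526]
ee_rot: [[-1.0, 0.03, 0.001], [0.03, 1.0, -0.0], [-0.001, -0.0, -1.0]]
wrist_force: [0.2, -0.3, -0.5]
gripper_width: 0.198
top 20 [170.  247.2] world [0.4361 0.065  0.017 ]
scene 15 [323.5 183.7] fix [ 32.3 -71.4]
scene 64 [333.4 188.3] fix [ -2.2 -67.6]
scene 69 [325.8 198. ] fix [ -5.9 -17.1]
scene 149 [250.5 315.6] world [0.4236 0.061  0.017 ]
t 27.3 tcp [ 0.4699 -0.3304  0.0531] fix [-5.5 19.4] yaw 88.3 F [-0.4  0.1 -0.4] g 1.69 j6 -72.7
delta [0.06, 0.01, 2.81] spin 0.0
```

View pics/s10z.png

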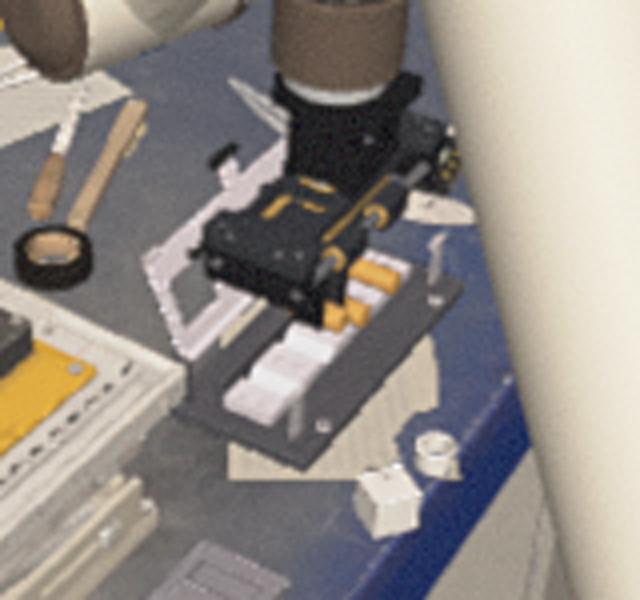

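The blank is held above lane 1 at about (335,315), and the lane 2 and 3 blanks haven't moved. Next steps are lower, release and push.

```bash
python3 -m inch '[{"fingers":1.2,"delta_pos":[0.05,0,1.2],"spin":0},{"fingers":1.2,"delta_pos":[0.05,0,2.2],"spin":0},{"fingers":1.2,"delta_pos":[0.05,0,2.6],"spin":0},{"fingers":1.2,"delta_pos":[0.05,0,2.8],"spin":0},{"fingers":1.2,"delta_pos":[0.05,0,2.8],"spin":0}]'; python3 -c "
from h import *
st()"
```

```text
time_s: 27.8
tcp_pos: [0.4679, -0.3308, 0.0247]
ee_rot: [[-1.0, 0.03, -0.002], [0.03, 1.0, -0.0], [0.002, -0.0, -1.0]]
wrist_force: [-3.1, 0.1, 7.4]
gripper_width: 0.198
t 27.8 tcp [ 0.4679 -0.3308  0.0247] fix [-7.4 19. ] yaw 88.29 F [-3.1  0.1  7.4] g 1.72 j6 -72.7
```

```bash
python3 -m inch '[{"fingers":2.8,"delta_pos":[0,0,0],"spin":0},{"fingers":2.8,"delta_pos":[0,0,0],"spin":0},{"fingers":2.8,"delta_pos":[0,0,0],"spin":0},{"fingers":2.8,"delta_pos":[0,0,-2],"spin":0},{"fingers":2.8,"delta_pos":[0,0,-5],"spin":0},{"fingers":0.5,"delta_pos":[3,0,-5],"spin":0},{"fingers":0,"delta_pos":[5.5,0,-5],"spin":0},{"fingers":0,"delta_pos":[5.5,0,-5],"spin":0},{"fingers":0,"delta_pos":[5,0,-3],"spin":0},{"fingers":0,"delta_pos":[4.5,0,-1],"spin":0},{"fingers":0,"delta_pos":[4,0,0],"spin":0},{"fingers":0,"delta_pos":[3.5,0,0],"spin":0},{"fingers":0,"delta_pos":[3.2,0,0],"spin":0},{"fingers":0,"delta_pos":[3.0,0,0],"spin":0},{"fingers":0,"delta_pos":[2.8,0,0],"spin":0}]'; python3 -c "
from h import *
st()"
```

```text
time_s: 29.3
tcp_pos: [0.4412, -0.3299, 0.0248]
ee_rot: [[-1.0, 0.03, 0.001], [0.03, 1.0, -0.0], [-0.001, -0.0, -1.0]]
wrist_force: [-0.3, 0.5, 0.1]
gripper_width: 0.001
t 29.3 tcp [ 0.4412 -0.3299  0.0248] fix [-34.2  19.1] yaw 88.26 F [-0.3  0.5  0.1] g 0.01 j6 -71.8
```

```bash
python3 -m inch '[{"fingers":0,"delta_pos":[-0.15,0,0],"spin":0},{"fingers":0,"delta_pos":[-0.3,0,0],"spin":0},{"fingers":0,"delta_pos":[-0.45,0,0],"spin":0},{"fingers":0,"delta_pos":[-0.6,0,0],"spin":0},{"fingers":0,"delta_pos":[-0.7,0,0],"spin":0},{"fingers":0,"delta_pos":[-0.8,0,0],"spin":0}]'; python3 -c "
from h import *
st()"
```

```text
time_s: 29.9
tcp_pos: [0.4456, -0.3297, 0.0239]
ee_rot: [[-0.999, 0.031, -0.007], [0.031, 1.0, 0.002], [0.007, 0.002, -1.0]]
wrist_force: [-7.9, -1.7, 5.8]
gripper_width: 0.005
t 29.9 tcp [ 0.4456 -0.3297  0.0239] fix [-29.8  19.5] yaw 88.22 F [-7.9 -1.7  5.8] g 0.04 j6 -72.1
```

```bash
python3 -m inch '[{"fingers":0,"delta_pos":[1.5,0,0],"spin":0},{"fingers":0,"delta_pos":[3,0,-2],"spin":0},{"fingers":0,"delta_pos":[4,2,-6],"spin":0},{"fingers":3,"delta_pos":[4,6,-8],"spin":0},{"fingers":3,"delta_pos":[4,10,-8],"spin":0},{"fingers":3,"delta_pos":[4,14,-8],"spin":0},{"fingers":3,"delta_pos":[4,18,-8],"spin":0.5},{"fingers":3,"delta_pos":[4,22,-8],"spin":0.5},{"fingers":3,"delta_pos":[3.6,26,-8],"spin":0.5},{"fingers":3,"delta_pos":[3.6,30,-8],"spin":0.5},{"fingers":3,"delta_pos":[3.6,34,-8],"spin":0.5},{"fingers":3,"delta_pos":[3.6,37.5,-8],"spin":0.5},{"fingers":3,"delta_pos":[3.6,39,-8],"spin":0.5},{"fingers":3,"delta_pos":[3.6,39,-8],"spin":0.5},{"fingers":3,"delta_pos":[3.6,39,-8],"spin":0.5}]'; python3 lanes.py 11; python3 -c "
from h import *
st(); go([.4237,.0608,.012],87.7)"
```

```text
time_s: 31.4
tcp_pos: [0.4247, 0.0613, 0.1041]
ee_rot: [[-0.999, 0.038, 0.0], [0.038, 0.999, 0.0], [-0.0, 0.0, -1.0]]
wrist_force: [-0.7, -0.5, 0.2]
gripper_width: 0.344
top 82 [320.  233.3] fix [ 0.6 22.4]
top 94 [337.3 233.8] fix [  1.1 -22.9]
top 99 [354.5 234.9] fix [  0.1 -67.6]
scene 33 [336.2 189.5] fix [-11.2 -67.1]
scene 51 [327.  197.2] fix [ -6.7 -22.2]
scene 68 [317.6 205.1] fix [-2.5 22.3]
scene 22 [265.5 258.8] world [ 0.4886 -0.0947  0.017 ]
scene 15 [244.6 282.5] world [ 0.4879 -0.0073  0.017 ]
scene 149 [250.5 315.6] world [0.4236 0.061  0.017 ]
t 31.5 tcp [0.4245 0.0604 0.104 ] fix [-62.5 408.7] yaw 87.7 F [ 0.2 -0.5  0.6] g 3.0 j6 -122.3
delta [0.08, 0.04, 9.2] spin -0.0
```

```bash
python3 -m inch '[{"fingers":3,"delta_pos":[0.1,0,3],"spin":0},{"fingers":3,"delta_pos":[0.1,0,6],"spin":0},{"fingers":3,"delta_pos":[0.1,0,8],"spin":0},{"fingers":3,"delta_pos":[0.1,0,8.9],"spin":0},{"fingers":3,"delta_pos":[0.1,0,9.2],"spin":0},{"fingers":3,"delta_pos":[0.1,0,9.2],"spin":0},{"fingers":1.2,"delta_pos":[0.1,0,9.2],"spin":0},{"fingers":1.2,"delta_pos":[0.1,0,9.2],"spin":0},{"fingers":1.2,"delta_pos":[0.1,0,9.2],"spin":0},{"fingers":1.2,"delta_pos":[0.1,0,9.2],"spin":0},{"fingers":1.2,"delta_pos":[0.1,0,9.2],"spin":0}]'; python3 -c "
from h import *
st(); print(fw(-6,64.5,26))"
```

```text
time_s: 32.6
tcp_pos: [0.4242, 0.0613, 0.0127]
ee_rot: [[-0.999, 0.039, 0.001], [0.039, 0.999, 0.001], [-0.001, 0.001, -1.0]]
wrist_force: [-1.0, -0.0, 6.5]
gripper_width: 0.191
t 32.6 tcp [0.4242 0.0613 0.0127] fix [-62.8 409.6] yaw 87.78 F [-1.  -0.   6.5] g 1.67 j6 -122.4
[ 0.47071611 -0.28535039  0.026     ]
```

```bash
python3 -m inch '[{"fingers":1.2,"delta_pos":[0,0,-1],"spin":0},{"fingers":1.2,"delta_pos":[0,0,-3],"spin":0},{"fingers":1.2,"delta_pos":[0,0,-6],"spin":0},{"fingers":1.2,"delta_pos":[0,-2,-8.5],"spin":0},{"fingers":1.2,"delta_pos":[0,-5,-8.8],"spin":0},{"fingers":1.2,"delta_pos":[0,-8.5,-8.8],"spin":0},{"fingers":1.2,"delta_pos":[-1,-12,-8.8],"spin":0},{"fingers":1.2,"delta_pos":[-2,-15.5,-8.8],"spin":0},{"fingers":1.2,"delta_pos":[-3,-19,-8.8],"spin":-0.5},{"fingers":1.2,"delta_pos":[-4,-22.5,-8.8],"spin":-0.5},{"fingers":1.2,"delta_pos":[-5,-26,-8.8],"spin":-0.5},{"fingers":1.2,"delta_pos":[-6,-29.5,-8.8],"spin":-0.5},{"fingers":1.2,"delta_pos":[-6,-33,-8],"spin":-0.5},{"fingers":1.2,"delta_pos":[-6,-34.4,-6],"spin":-0.5},{"fingers":1.2,"delta_pos":[-6,-34.4,-4.5],"spin":-0.5},{"fingers":1.2,"delta_pos":[-6,-34.4,-4],"spin":-0.5},{"fingers":1.2,"delta_pos":[-6,-34.4,-4],"spin":-0.5},{"fingers":1.2,"delta_pos":[-6,-34.4,-4],"spin":-0.5}]'; python3 lanes.py 12
python3 - <<'E'
from h import *
st(); go(fw(-6,64.5,25),88.3)
im=cv2.imread('pics/s12.png');cv2.imwrite('pics/s12z.png',cv2.resize(im[120:270,240:400],None,fx=4,fy=4,interpolation=cv2.INTER_CUBIC))
E
```

```text
time_s: 34.4
tcp_pos: [0.4706, -0.2848, 0.0529]
ee_rot: [[-1.0, 0.029, 0.001], [0.029, 1.0, -0.0], [-0.001, -0.0, -1.0]]
wrist_force: [0.6, -0.2, -0.9]
gripper_width: 0.195
top 99 [354.5 234.9] fix [  0.1 -67.6]
scene 82 [331.7 187.2] fix [  4.5 -69.6]
scene 17 [314.1 193.1] fix [ 32.5 -18.4]
scene 70 [325.6 196.5] fix [ -2.1 -22.5]
scene 72 [317.3 207. ] fix [-5.9 29.4]
t 34.5 tcp [ 0.4708 -0.2848  0.0531] fix [-5.9 65. ] yaw 88.31 F [-0.1  0.3 -0.9] g 1.7 j6 -77.4
delta [0.01, -0.05, 2.81] spin 0.01
```

View pics/s12z.png

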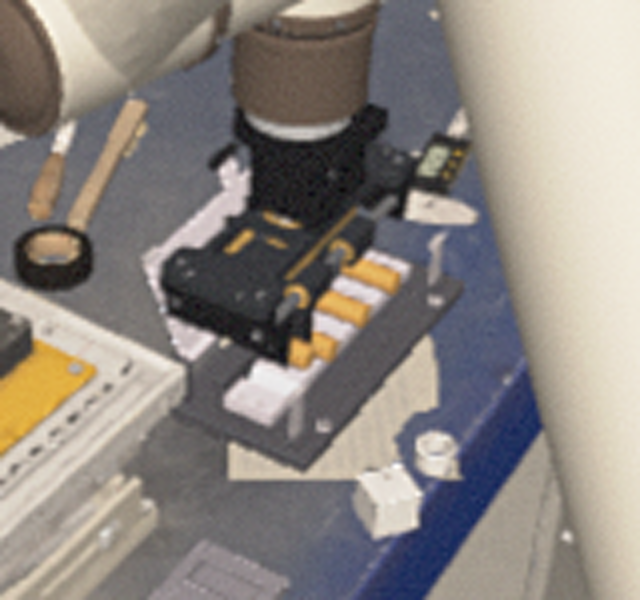

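```bash
python3 - <<'E'
from h import *
for z in (.05,.07,.09,.11): print(z,onz('top',(257,212),z).round(3),onz('top',(258,224),z).round(3))
for z in (.05,.07,.09,.11): print(z,onz('scene',(286,212),z).round(3))
E
python3 -m inch '[{"fingers":1.2,"delta_pos":[0,0,1.2],"spin":0},{"fingers":1.2,"delta_pos":[0,0,2.2],"spin":0}]';python3 -m inch '[{"fingers":1.2,"delta_pos":[0,-0.05,0.4],"spin":0},{"fingers":1.2,"delta_pos":[0,-0.05,0.6],"spin":0},{"fingers":1.2,"delta_pos":[0,-0.05,0.6],"spin":0}]'; python3 -c "
from h import *
st()"
```

```text
0.05 [ 0.527 -0.163  0.05 ] [ 0.495 -0.166  0.05 ]
0.07 [ 0.523 -0.164  0.07 ] [ 0.492 -0.167  0.07 ]
0.09 [ 0.519 -0.165  0.09 ] [ 0.488 -0.168  0.09 ]
0.11 [ 0.515 -0.166  0.11 ] [ 0.485 -0.17   0.11 ]
0.05 [ 0.518 -0.236  0.05 ]
0.07 [ 0.505 -0.216  0.07 ]
0.09 [ 0.493 -0.196  0.09 ]
0.11 [ 0.481 -0.176  0.11 ]
time_s: 34.7
tcp_pos: [0.4702, -0.2848, 0.0297]
ee_rot: [[-1.0, 0.03, 0.001], [0.03, 1.0, -0.0], [-0.001, 0.0, -1.0]]
wrist_force: [-0.3, 0.1, 0.2]
gripper_width: 0.194
time_s: 35.0
tcp_pos: [0.4694, -0.2858, 0.0247]
ee_rot: [[-1.0, 0.03, -0.002], [0.03, 1.0, -0.0], [0.002, -0.0, -1.0]]
wrist_force: [-2.5, 0.1, 8.1]
gripper_width: 0.189
t 35.0 tcp [ 0.4694 -0.2858  0.0247] fix [-7.3 64. ] yaw 88.29 F [-2.5  0.1  8.1] g 1.65 j6 -77.4
```

```bash
python3 -m inch '[{"fingers":2.8,"delta_pos":[0,0,0],"spin":0},{"fingers":2.8,"delta_pos":[0,0,0],"spin":0},{"fingers":2.8,"delta_pos":[0,0,0],"spin":0},{"fingers":2.8,"delta_pos":[0,0,-2],"spin":0},{"fingers":2.8,"delta_pos":[0,0,-5],"spin":0},{"fingers":0.5,"delta_pos":[3,0,-5],"spin":0},{"fingers":0,"delta_pos":[5.5,0,-5],"spin":0},{"fingers":0,"delta_pos":[5.5,0,-5],"spin":0},{"fingers":0,"delta_pos":[5,0,-3],"spin":0},{"fingers":0,"delta_pos":[4.5,0,-1],"spin":0},{"fingers":0,"delta_pos":[4,0,0],"spin":0},{"fingers":0,"delta_pos":[3.5,0,0],"spin":0},{"fingers":0,"delta_pos":[3.2,0,0],"spin":0},{"fingers":0,"delta_pos":[3.0,0,0],"spin":0},{"fingers":0,"delta_pos":[2.8,0,0],"spin":0}]'; python3 -c "
from h import *
st()"
```

```text
time_s: 36.5
tcp_pos: [0.4426, -0.2848, 0.0247]
ee_rot: [[-1.0, 0.03, 0.001], [0.03, 1.0, -0.0], [-0.001, -0.0, -1.0]]
wrist_force: [-0.1, 0.6, 0.2]
gripper_width: 0.007
t 36.5 tcp [ 0.4426 -0.2848  0.0247] fix [-34.2  64.2] yaw 88.26 F [-0.1  0.6  0.2] g 0.06 j6 -76.7
```

```bash
python3 -m inch '[{"fingers":0,"delta_pos":[-0.15,0,0],"spin":0},{"fingers":0,"delta_pos":[-0.3,0,0],"spin":0},{"fingers":0,"delta_pos":[-0.45,0,0],"spin":0},{"fingers":0,"delta_pos":[-0.6,0,0],"spin":0},{"fingers":0,"delta_pos":[-0.7,0,0],"spin":0},{"fingers":0,"delta_pos":[-0.8,0,0],"spin":0}]'; python3 -c "
from h import *
st()"
python3 -m inch '[{"fingers":0,"delta_pos":[1.5,0,0],"spin":0},{"fingers":0,"delta_pos":[3,0,-2],"spin":0},{"fingers":0,"delta_pos":[4,0,-6],"spin":0},{"fingers":0,"delta_pos":[8,-4,-10],"spin":0},{"fingers":0,"delta_pos":[9,-4,-14],"spin":0},{"fingers":0,"delta_pos":[9,-4,-16],"spin":0},{"fingers":0,"delta_pos":[9,-4,-16],"spin":0}]'; python3 lanes.py 13
python3 - <<'E'
from h import *
st()
im=cv2.imread('pics/s13.png');cv2.imwrite('pics/s13z.png',cv2.resize(im[120:270,240:400],None,fx=4,fy=4,interpolation=cv2.INTER_CUBIC))
im=cv2.imread('pics/t13.png');cv2.imwrite('pics/t13z.png',cv2.resize(im[180:290,130:390],None,fx=3,fy=3,interpolation=cv2.INTER_CUBIC))
E
```

```text
time_s: 37.1
tcp_pos: [0.4468, -0.2847, 0.0238]
ee_rot: [[-0.999, 0.031, -0.007], [0.031, 1.0, 0.002], [0.007, 0.001, -1.0]]
wrist_force: [-8.2, -2.1, 6.4]
gripper_width: 0.003
t 37.1 tcp [ 0.4468 -0.2847  0.0238] fix [-30.   64.5] yaw 88.22 F [-8.2 -2.1  6.4] g 0.03 j6 -76.9
time_s: 37.8
tcp_pos: [0.3612, -0.3241, 0.1887]
ee_rot: [[-0.999, 0.031, 0.01], [0.031, 1.0, -0.005], [-0.011, -0.005, -1.0]]
wrist_force: [0.2, 0.0, 1.0]
gripper_width: 0.003
top 57 [337.5 230.4] fix [ 10.1 -23.1]
top 60 [354.4 231.7] fix [  8.7 -67.5]
scene 78 [332.2 187.8] fix [  1.9 -68. ]
scene 82 [324.6 196.1] fix [  1.2 -22.8]
scene 85 [322.4 207.1] fix [-17.7  22.4]
scene 80 [307.5 213.1] fix [ 3.1 66. ]
t 37.9 tcp [ 0.3593 -0.3222  0.1845] fix [-116.3   24.3] yaw 88.22 F [ 0.1  1.  -0.5] g 0.06 j6 -69.2
```

View pics/s13z.png

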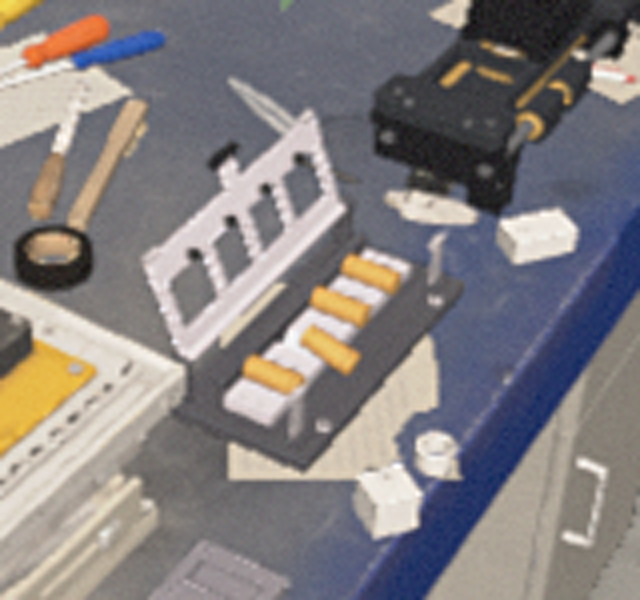

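View pics/t13z.png

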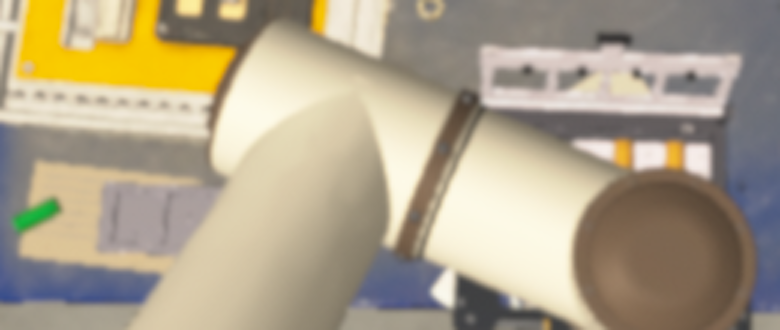

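The scene shows lanes 0, 2 and 3 home. Lane 1's blank has slid forward about 18 mm, to around (330,348) in the zoom, which must be the knock the task warned of. I'll move the arm out of the top view and look closer.

```bash
python3 -m inch '[{"fingers":0,"delta_pos":[0,-4,0],"spin":0},{"fingers":0,"delta_pos":[0,-8,0],"spin":0},{"fingers":0,"delta_pos":[0,-12,0],"spin":0},{"fingers":0,"delta_pos":[0,-16,0],"spin":0},{"fingers":0,"delta_pos":[0,-20,0],"spin":0},{"fingers":0,"delta_pos":[0,-22,0],"spin":0},{"fingers":0,"delta_pos":[0,-22,0],"spin":0}]'; python3 lanes.py 14
python3 - <<'E'
from h import *
st()
im=cv2.imread('pics/s14.png');cv2.imwrite('pics/s14z.png',cv2.resize(im[170:240,290:360],None,fx=8,fy=8,interpolation=cv2.INTER_CUBIC))
im=cv2.imread('pics/t14.png');cv2.imwrite('pics/t14z.png',cv2.resize(im[210:265,280:380],None,fx=8,fy=8,interpolation=cv2.INTER_CUBIC))
E
```

```text
time_s: 38.6
tcp_pos: [0.3517, -0.5437, 0.1805]
ee_rot: [[-0.999, 0.033, -0.003], [0.033, 0.999, 0.003], [0.003, 0.003, -1.0]]
wrist_force: [-0.2, 0.7, -0.8]
gripper_width: 0.004
top 89 [302.8 233.2] fix [-1.  67.3]
top 95 [337.4 233.8] fix [  1.1 -23. ]
top 99 [319.7 241.1] fix [-19.9  22.6]
scene 78 [332.2 187.8] fix [  1.9 -68. ]
scene 82 [324.6 196.1] fix [  1.2 -22.8]
scene 85 [322.4 207.1] fix [-17.7  22.4]
scene 80 [307.5 213.1] fix [ 3.1 66. ]
t 38.7 tcp [ 0.3519 -0.5413  0.1816] fix [-117.2 -194.9] yaw 88.23 F [-0.3  0.9 -0.4] g 0.07 j6 -49.1
```

View pics/s14z.png

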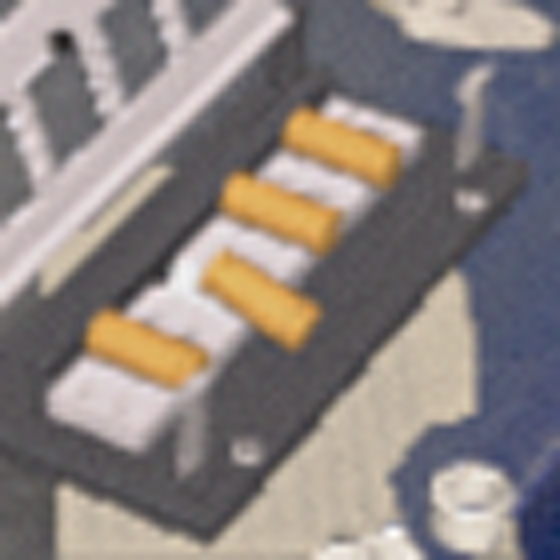

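View pics/t14z.png

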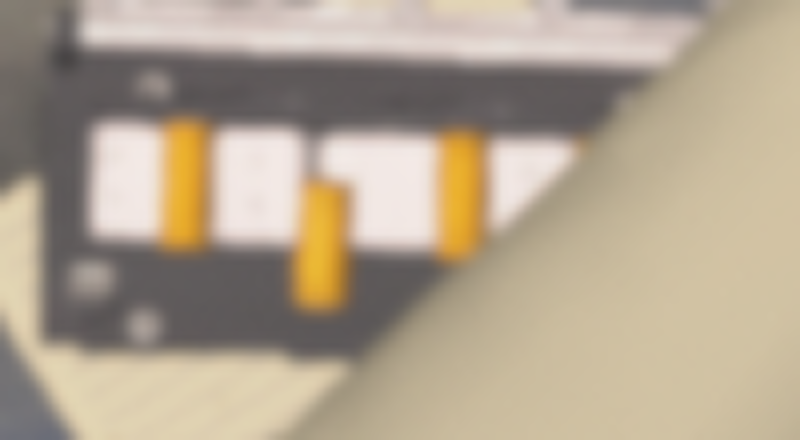

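Run:
```python
from h import *
st(); go(fw(-72,19.5,100),88.3); go(fw(-72,19.5,20),88.3)
```

```text
t 38.7 tcp [ 0.3519 -0.5413  0.1816] fix [-117.2 -194.9] yaw 88.23 F [-0.3  0.9 -0.4] g 0.07 j6 -49.1
delta [-4.51, 21.42, 8.22] spin -0.07
delta [-4.53, 21.39, 16.22] spin -0.07
```

```bash
python3 -m inch '[{"fingers":0,"delta_pos":[0,4,0],"spin":0},{"fingers":0,"delta_pos":[-1,8,0],"spin":0},{"fingers":0,"delta_pos":[-2,12,0],"spin":0},{"fingers":0,"delta_pos":[-3,16,2],"spin":0},{"fingers":0,"delta_pos":[-4,20,5],"spin":0},{"fingers":0,"delta_pos":[-4.5,21.4,8],"spin":0},{"fingers":0,"delta_pos":[-4.5,21.4,11],"spin":0},{"fingers":0,"delta_pos":[-4.5,21.4,14],"spin":0},{"fingers":0,"delta_pos":[-4.5,21.4,16.2],"spin":0},{"fingers":0,"delta_pos":[-4.5,21.4,16.3],"spin":0},{"fingers":0,"delta_pos":[-4.5,21.4,16.3],"spin":0}]'; python3 -c "
from h import *
st()"
```

```text
time_s: 39.8
tcp_pos: [0.4036, -0.3288, 0.0213]
ee_rot: [[-1.0, 0.029, -0.001], [0.029, 1.0, 0.0], [0.001, 0.0, -1.0]]
wrist_force: [0.5, 0.3, 0.1]
gripper_width: 0.005
t 39.8 tcp [ 0.4036 -0.3288  0.0213] fix [-71.8  19. ] yaw 88.35 F [0.5 0.3 0.1] g 0.05 j6 -70.4
```

```bash
python3 -m inch '[{"fingers":0,"delta_pos":[-0.6,0,0],"spin":0},{"fingers":0,"delta_pos":[-1.2,0,0],"spin":0},{"fingers":0,"delta_pos":[-1.6,0,0],"spin":0},{"fingers":0,"delta_pos":[-2,0,0],"spin":0},{"fingers":0,"delta_pos":[-2.3,0,0],"spin":0},{"fingers":0,"delta_pos":[-2.6,0,0],"spin":0},{"fingers":0,"delta_pos":[-2.9,0,0],"spin":0}]'; python3 -c "
from h import *
st()"; python3 lanes.py 15
python3 - <<'E'
from h import *
im=cv2.imread('pics/s15.png');cv2.imwrite('pics/s15z.png',cv2.resize(im[170:240,290:360],None,fx=8,fy=8,interpolation=cv2.INTER_CUBIC))
E
```

```text
time_s: 40.5
tcp_pos: [0.4318, -0.3302, 0.0208]
ee_rot: [[-1.0, 0.031, -0.002], [0.031, 1.0, 0.001], [0.002, 0.001, -1.0]]
wrist_force: [-2.9, 0.8, 1.7]
gripper_width: 0.004
t 40.5 tcp [ 0.4318 -0.3302  0.0208] fix [-43.5  18.5] yaw 88.23 F [-2.9  0.8  1.7] g 0.04 j6 -71.5
scene 18 [320.8 186.2] fix [ 32.6 -56.8]
scene 12 [344.8 188.8] fix [-30.2 -83.5]
scene 14 [337.9 197.1] fix [-31.6 -39.3]
scene 80 [307.5 213.1] fix [ 3.1 66. ]
```

View pics/s15z.png

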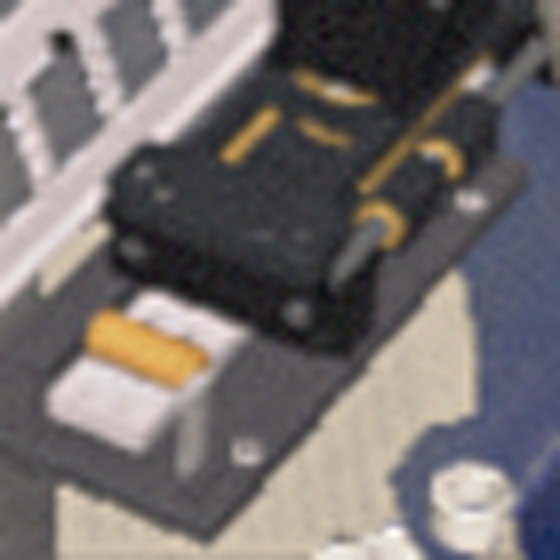

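```bash
python3 -m inch '[{"fingers":0,"delta_pos":[-0.2,0,0],"spin":0},{"fingers":0,"delta_pos":[-0.4,0,0],"spin":0},{"fingers":0,"delta_pos":[-0.6,0,0],"spin":0},{"fingers":0,"delta_pos":[-0.8,0,0],"spin":0}]'; python3 -c "
from h import *
st()"; python3 -m inch '[{"fingers":0,"delta_pos":[-0.15,0,0],"spin":0},{"fingers":0,"delta_pos":[-0.3,0,0],"spin":0},{"fingers":0,"delta_pos":[-0.4,0,0],"spin":0}]'; python3 -c "
from h import *
st()"
```

```text
time_s: 41.0
tcp_pos: [0.4362, -0.3298, 0.0204]
ee_rot: [[-0.999, 0.032, -0.01], [0.031, 0.999, 0.003], [0.01, 0.003, -1.0]]
wrist_force: [-11.0, -0.7, 5.6]
gripper_width: 0.005
t 41.0 tcp [ 0.4362 -0.3298  0.0204] fix [-39.2  19.1] yaw 88.19 F [-11.   -0.7   5.6] g 0.05 j6 -71.7
time_s: 41.3
tcp_pos: [0.4365, -0.3294, 0.0199]
ee_rot: [[-0.999, 0.032, -0.017], [0.032, 0.999, 0.006], [0.017, 0.005, -1.0]]
wrist_force: [-16.2, -0.7, 9.7]
gripper_width: 0.004
t 41.3 tcp [ 0.4365 -0.3294  0.0199] fix [-38.9  19.4] yaw 88.14 F [-16.2  -0.7   9.7] g 0.03 j6 -71.9
```

```bash
python3 -m inch '[{"fingers":0,"delta_pos":[1,0,0],"spin":0},{"fingers":0,"delta_pos":[3,0,0],"spin":0},{"fingers":0,"delta_pos":[4,0,-4],"spin":0},{"fingers":0,"delta_pos":[4,-4,-8],"spin":0},{"fingers":0,"delta_pos":[5,-8,-12],"spin":0},{"fingers":0,"delta_pos":[6,-12,-14],"spin":0},{"fingers":0,"delta_pos":[7,-16,-16],"spin":0},{"fingers":0,"delta_pos":[8,-20,-16],"spin":0},{"fingers":0,"delta_pos":[8,-23,-16],"spin":0},{"fingers":0,"delta_pos":[8,-23,-16],"spin":0}]'; python3 lanes.py 16
python3 - <<'E'
from h import *
st()
im=cv2.imread('pics/s16.png');cv2.imwrite('pics/s16z.png',cv2.resize(im[170:240,290:360],None,fx=8,fy=8,interpolation=cv2.INTER_CUBIC))
im=cv2.imread('pics/t16.png');cv2.imwrite('pics/t16z.png',cv2.resize(im[210:265,280:380],None,fx=8,fy=8,interpolation=cv2.INTER_CUBIC))
E
```

```text
time_s: 42.3
tcp_pos: [0.3577, -0.5624, 0.1807]
ee_rot: [[-0.999, 0.034, 0.003], [0.034, 0.999, -0.003], [-0.003, -0.003, -1.0]]
wrist_force: [0.3, 1.1, -0.6]
gripper_width: 0.005
top 90 [302.8 233.2] fix [-1.1 67.3]
top 95 [337.3 233.7] fix [  1.4 -22.8]
top 39 [354.1 229.9] fix [ 13.3 -66.7]
top 87 [320.  236.6] fix [-8.  22.3]
scene 77 [332.3 187.8] fix [  1.6 -67.9]
scene 82 [324.6 196.1] fix [  1.2 -22.8]
scene 88 [318.6 205.4] fix [-5.3 21.8]
scene 80 [307.5 213.1] fix [ 3.1 66. ]
t 42.4 tcp [ 0.358  -0.5589  0.1805] fix [-110.6 -212.3] yaw 88.19 F [-0.5  0.4 -0.3] g 0.06 j6 -48.4
```

View pics/s16z.png

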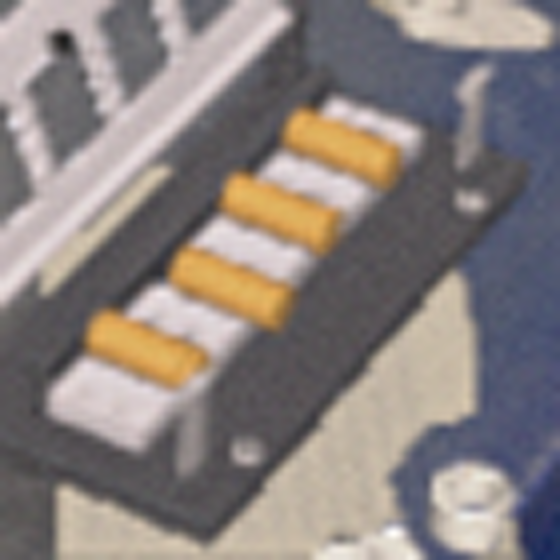

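View pics/t16z.png

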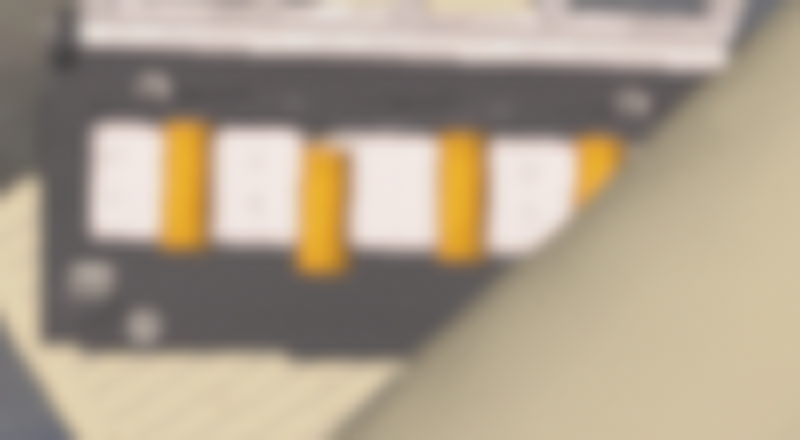

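Lane 1's blank is now level in its groove at about x = −8. I'll push again at the height that worked before (z = 24–25 mm).

```bash
python3 - <<'E'
from h import *
go(fw(-55,19.5,60),88.3)
E
python3 -m inch '[{"fingers":0,"delta_pos":[0,4,0],"spin":0},{"fingers":0,"delta_pos":[-1,8,0],"spin":0},{"fingers":0,"delta_pos":[-2,12,0],"spin":0},{"fingers":0,"delta_pos":[-3,16,2],"spin":0},{"fingers":0,"delta_pos":[-4,20,5],"spin":0},{"fingers":0,"delta_pos":[-5.5,23,8],"spin":0},{"fingers":0,"delta_pos":[-5.5,23.1,11],"spin":0},{"fingers":0,"delta_pos":[-5.5,23.1,14],"spin":0},{"fingers":0,"delta_pos":[-5.5,23.1,15.4],"spin":0},{"fingers":0,"delta_pos":[-5.5,23.1,15.5],"spin":0},{"fingers":0,"delta_pos":[-5.5,23.1,15.5],"spin":0}]'; python3 -c "
from h import *
st(); go(fw(-40,19.5,24.5))"
```

```text
delta [-5.5, 23.2, 12.05] spin -0.11
time_s: 43.5
tcp_pos: [0.4204, -0.3286, 0.0266]
ee_rot: [[-1.0, 0.029, 0.001], [0.029, 1.0, -0.001], [-0.001, -0.001, -1.0]]
wrist_force: [0.2, 0.1, 0.7]
gripper_width: 0.005
t 43.5 tcp [ 0.4204 -0.3286  0.0266] fix [-55.   19.8] yaw 88.35 F [0.2 0.1 0.7] g 0.04 j6 -71.1
delta [-1.5, -0.03, 0.22] spin 0
```

```bash
python3 -m inch '[{"fingers":0,"delta_pos":[-0.5,0,0.2],"spin":0},{"fingers":0,"delta_pos":[-1,0,0.2],"spin":0},{"fingers":0,"delta_pos":[-1.4,0,0.2],"spin":0},{"fingers":0,"delta_pos":[-1.7,0,0.2],"spin":0},{"fingers":0,"delta_pos":[-2,0,0.2],"spin":0},{"fingers":0,"delta_pos":[-2.2,0,0.2],"spin":0}]'; python3 -c "
from h import *
st()"; python3 -m inch '[{"fingers":0,"delta_pos":[-0.15,0,0],"spin":0},{"fingers":0,"delta_pos":[-0.3,0,0],"spin":0},{"fingers":0,"delta_pos":[-0.45,0,0],"spin":0},{"fingers":0,"delta_pos":[-0.6,0,0],"spin":0}]'; python3 -c "
from h import *
st()"
```

```text
time_s: 44.1
tcp_pos: [0.4418, -0.3297, 0.0241]
ee_rot: [[-1.0, 0.031, -0.0], [0.031, 1.0, 0.0], [0.0, 0.0, -1.0]]
wrist_force: [-1.5, 0.2, -0.3]
gripper_width: 0.007
t 44.1 tcp [ 0.4418 -0.3297  0.0241] fix [-33.6  19.3] yaw 88.25 F [-1.5  0.2 -0.3] g 0.06 j6 -71.9
time_s: 44.5
tcp_pos: [0.4455, -0.3297, 0.0238]
ee_rot: [[-1.0, 0.031, -0.005], [0.031, 1.0, 0.001], [0.005, 0.001, -1.0]]
wrist_force: [-6.9, -2.7, 4.3]
gripper_width: 0.007
t 44.5 tcp [ 0.4455 -0.3297  0.0238] fix [-29.8  19.4] yaw 88.24 F [-6.9 -2.7  4.3] g 0.06 j6 -72.1
```

```bash
python3 -m inch '[{"fingers":0,"delta_pos":[1.5,0,0],"spin":0},{"fingers":0,"delta_pos":[3,0,-1],"spin":0},{"fingers":0,"delta_pos":[4,0,-5],"spin":0},{"fingers":0,"delta_pos":[4,0,-9],"spin":0},{"fingers":0,"delta_pos":[4,0,-13],"spin":0},{"fingers":0,"delta_pos":[4,0,-17],"spin":0},{"fingers":0,"delta_pos":[4,0,-20],"spin":0},{"fingers":0,"delta_pos":[0,-1,-21],"spin":0},{"fingers":0,"delta_pos":[-4,-2,-21],"spin":0},{"fingers":0,"delta_pos":[-8,-2.2,-21],"spin":0},{"fingers":0,"delta_pos":[-12,-2.2,-21],"spin":0},{"fingers":0,"delta_pos":[-14.6,-2.2,-21],"spin":0},{"fingers":0,"delta_pos":[-14.6,-2.2,-21],"spin":0},{"fingers":0,"delta_pos":[-14.6,-2.2,-21],"spin":0}]'; python3 lanes.py 17
python3 - <<'E'
from h import *
st(); go(fw(115,-3,110),88.3)
im=cv2.imread('pics/s17.png');cv2.imwrite('pics/s17z.png',cv2.resize(im[100:250,230:390],None,fx=4,fy=4,interpolation=cv2.INTER_CUBIC))
im=cv2.imread('pics/t17.png');cv2.imwrite('pics/t17z.png',cv2.resize(im[180:290,130:390],None,fx=3,fy=3,interpolation=cv2.INTER_CUBIC))
E
```

```text
time_s: 45.9
tcp_pos: [0.5932, -0.3561, 0.2332]
ee_rot: [[-1.0, 0.03, -0.001], [0.03, 1.0, 0.0], [0.001, 0.0, -1.0]]
wrist_force: [-0.3, -0.5, -0.4]
gripper_width: 0.006
top 90 [302.8 233.2] fix [-1.1 67.3]
top 83 [320.  233.4] fix [ 0.4 22.5]
top 95 [337.3 233.7] fix [  1.4 -22.8]
top 99 [354.5 234.9] fix [  0.1 -67.6]
scene 78 [332.2 187.8] fix [  1.9 -68. ]
scene 82 [324.6 196.1] fix [  1.2 -22.8]
scene 83 [316.4 204.5] fix [ 1.4 21.9]
scene 80 [307.5 213.1] fix [ 3.1 66. ]
t 46.0 tcp [ 0.5923 -0.3564  0.2343] fix [117.6  -2.9] yaw 88.24 F [-0.3  0.6  0.1] g 0.04 j6 -74.1
delta [0.26, -0.01, 12.43] spin -0.06
```

View pics/s17z.png

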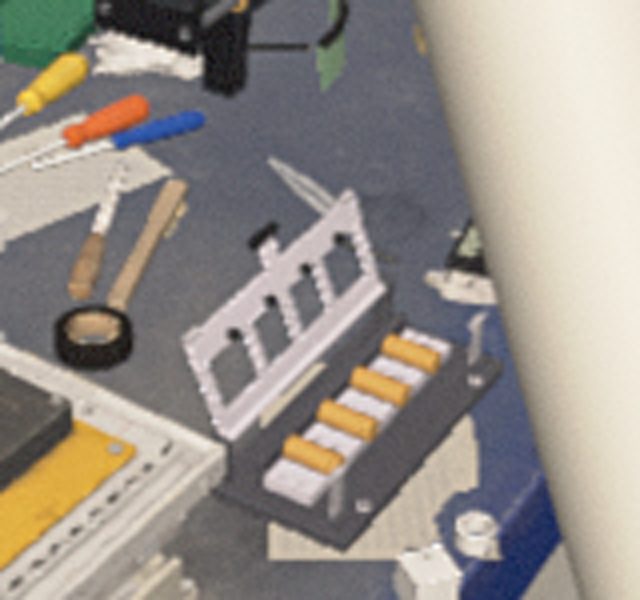

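View pics/t17z.png

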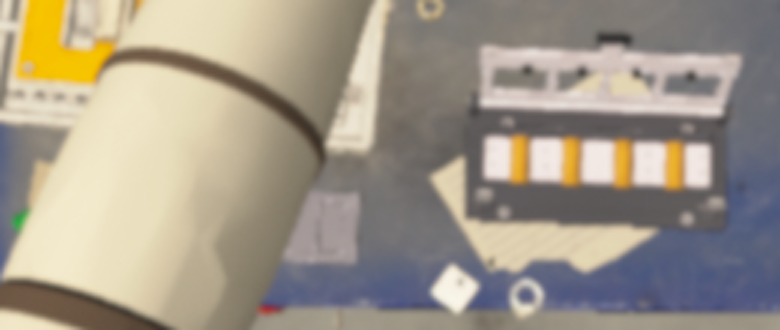

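All four blanks are home in both views, and the cover's handle is at about (296,159) in the scene picture. I'll check the handle position before going behind it.

Run:
```python
from h import *
p,e=tri((334,193),(295.7,159.3)); c,s=np.cos(Q[2]),np.sin(Q[2]);d=(p[:2]-Q[:2])*1000
print(p,e,c*d[0]+s*d[1],-s*d[0]+c*d[1])
for f in (1.8,1.9,2.0): print(f,48-97*np.cos(f),43+97*np.sin(f))
```

```text
[ 0.55907944 -0.35231681  0.13300761] 0.00041828826543177905 84.31107585248255 0.18446868623044432
1.8 70.03860318522945 137.46322019518493
1.9 79.35908798575983 134.7911085056792
2.0 88.36624314507281 131.2018504020911
```

```bash
python3 -m inch '[{"fingers":0,"delta_pos":[0,0,4],"spin":0},{"fingers":0,"delta_pos":[0,0,8],"spin":0},{"fingers":0,"delta_pos":[0,0,11],"spin":0},{"fingers":0,"delta_pos":[0,0,12.2],"spin":0},{"fingers":0,"delta_pos":[0,0,12.2],"spin":0}]'; python3 -c "
from h import *
st()"
```

```text
time_s: 46.5
tcp_pos: [0.5916, -0.3563, 0.111]
ee_rot: [[-1.0, 0.031, -0.003], [0.031, 1.0, 0.001], [0.003, 0.001, -1.0]]
wrist_force: [0.0, -0.2, 0.2]
gripper_width: 0.002
t 46.5 tcp [ 0.5916 -0.3563  0.111 ] fix [116.9  -2.8] yaw 88.23 F [ 0.  -0.2  0.2] g 0.02 j6 -74.1
```

```bash
python3 -m inch '[{"fingers":0,"delta_pos":[0.8,0,0],"spin":0},{"fingers":0,"delta_pos":[1.6,0,0],"spin":0},{"fingers":0,"delta_pos":[2.4,0,0],"spin":0},{"fingers":0,"delta_pos":[3.2,0,0],"spin":0},{"fingers":0,"delta_pos":[4,0,0],"spin":0},{"fingers":0,"delta_pos":[4.8,0,0],"spin":0},{"fingers":0,"delta_pos":[5.5,0,0],"spin":0},{"fingers":0,"delta_pos":[6,0,0],"spin":0}]'; python3 -c "
from h import *
st()"
```

```text
time_s: 47.3
tcp_pos: [0.532, -0.3545, 0.1119]
ee_rot: [[-1.0, 0.031, -0.001], [0.031, 1.0, 0.0], [0.001, 0.0, -1.0]]
wrist_force: [1.7, 0.8, 0.3]
gripper_width: 0.004
t 47.3 tcp [ 0.532  -0.3545  0.1119] fix [57.3 -2.8] yaw 88.24 F [1.7 0.8 0.3] g 0.03 j6 -72.6
```

```bash
python3 -m inch '[{"fingers":0,"delta_pos":[0.7,0,0],"spin":0},{"fingers":0,"delta_pos":[1.4,0,0],"spin":0},{"fingers":0,"delta_pos":[2.1,0,0],"spin":0},{"fingers":0,"delta_pos":[2.8,0,0],"spin":0},{"fingers":0,"delta_pos":[3.5,0,0],"spin":0},{"fingers":0,"delta_pos":[4.2,0,0],"spin":0},{"fingers":0,"delta_pos":[4.8,0,0],"spin":0}]'; python3 -c "
from h import *
st()"; python3 lanes.py 18
python3 - <<'E'
from h import *
im=cv2.imread('pics/s18.png');cv2.imwrite('pics/s18z.png',cv2.resize(im[100:250,230:390],None,fx=4,fy=4,interpolation=cv2.INTER_CUBIC))
E
```

```text
time_s: 48.0
tcp_pos: [0.4842, -0.353, 0.1121]
ee_rot: [[-1.0, 0.031, -0.0], [0.031, 1.0, 0.0], [0.0, 0.0, -1.0]]
wrist_force: [0.1, 0.4, -0.6]
gripper_width: 0.003
t 48.0 tcp [ 0.4842 -0.353   0.1121] fix [ 9.5 -2.8] yaw 88.25 F [ 0.1  0.4 -0.6] g 0.03 j6 -71.1
top 51 [302.5 236.9] fix [-10.9  67.6]
top 49 [320.1 236.8] fix [-8.7 21.9]
top 43 [337.2 238.2] fix [-10.5 -22.7]
top 54 [354.4 238.6] fix [ -9.7 -67.4]
scene 77 [332.3 187.8] fix [  1.6 -67.9]
scene 83 [324.5 196. ] fix [  1.5 -22.9]
scene 82 [316.3 204.5] fix [ 1.7 21.8]
scene 80 [307.5 213.1] fix [ 3.1 66. ]
```

View pics/s18z.png

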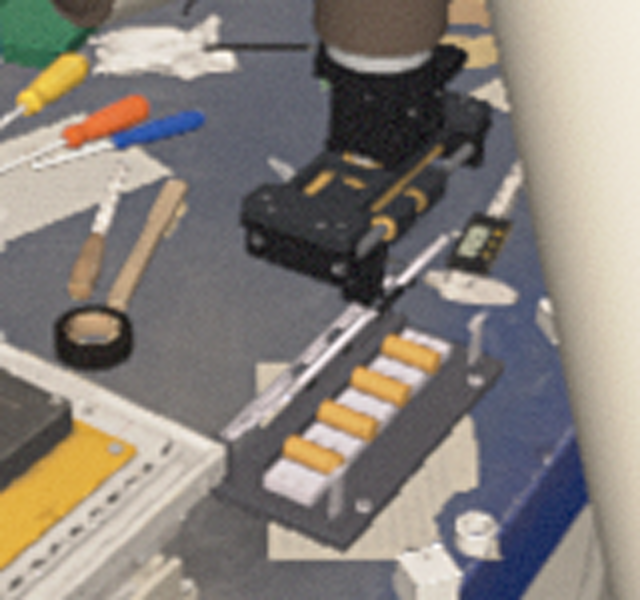

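```bash
python3 -m inch '[{"fingers":0,"delta_pos":[0.5,0,0],"spin":0},{"fingers":0,"delta_pos":[1,0,0],"spin":0},{"fingers":0,"delta_pos":[1.4,0,0],"spin":0},{"fingers":0,"delta_pos":[1.4,0,0],"spin":0}]'; python3 lanes.py 19
python3 - <<'E'
from h import *
st()
capture('scene'); print([(np.array(r['location'])*[560,420],r['conf']) for r in spot_point('scene','cover_handle')])
for f in (.6,.7,.8,.9,1.0,1.1): print(f,proj('scene',fw(48-97*np.cos(f),0,43+97*np.sin(f))).round(1),proj('top',fw(48-97*np.cos(f),0,43+97*np.sin(f))).round(1))
im=cv2.imread('pics/s19.png');cv2.imwrite('pics/s19z.png',cv2.resize(im[140:220,280:360],None,fx=7,fy=7,interpolation=cv2.INTER_CUBIC))
E
```

```text
time_s: 48.5
tcp_pos: [0.4703, -0.3525, 0.112]
ee_rot: [[-1.0, 0.031, -0.001], [0.031, 1.0, 0.0], [0.001, 0.0, -1.0]]
wrist_force: [-0.1, -0.4, 1.1]
gripper_width: 0.007
top 26 [320.6 238.3] fix [-12.4  20.6]
top 15 [337.7 240.9] fix [-17.5 -24. ]
top 12 [354.8 241.9] fix [-18.2 -68.7]
scene 78 [332.2 187.8] fix [  1.9 -68. ]
scene 81 [324.5 196. ] fix [  1.5 -23. ]
scene 83 [316.4 204.5] fix [ 1.4 21.9]
scene 80 [307.5 213.1] fix [ 3.1 66. ]
t 48.6 tcp [ 0.4708 -0.3526  0.1121] fix [-3.9 -2.7] yaw 88.25 F [-1.1 -0.7 -0.3] g 0.01 j6 -70.7
[(array([328.888, 182.196]), 0.89)]
0.6 [333.  184.3] [331.5 242.9]
0.7 [331.3 181.1] [332.  240.1]
0.8 [329.2 178.1] [332.4 237. ]
0.9 [327.  175.2] [332.7 233.6]
1.0 [324.4 172.4] [333.1 230. ]
1.1 [321.7 169.9] [333.4 226.2]
```

View pics/s19z.png

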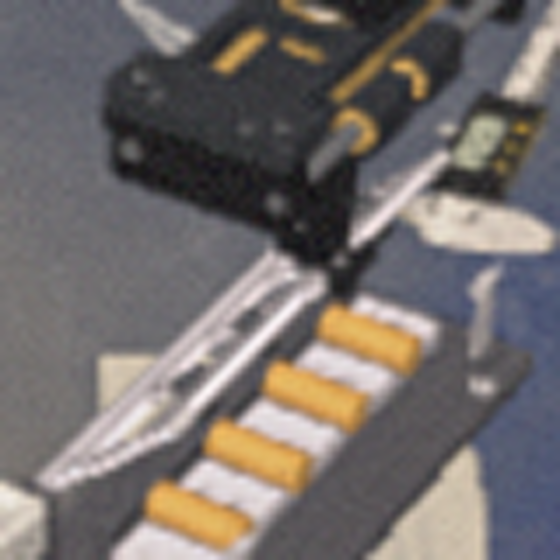

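```bash
python3 -m inch '[{"fingers":0,"delta_pos":[0,0,-1.5],"spin":0},{"fingers":0,"delta_pos":[0,0,-3.5],"spin":0},{"fingers":0,"delta_pos":[1,0,-3.5],"spin":0},{"fingers":0,"delta_pos":[2,0,-3],"spin":0},{"fingers":0,"delta_pos":[2.2,0,-2],"spin":0},{"fingers":0,"delta_pos":[2.2,0,-1],"spin":0},{"fingers":0,"delta_pos":[2.4,0,-0.2],"spin":0},{"fingers":0,"delta_pos":[2.7,0,0.5],"spin":0},{"fingers":0,"delta_pos":[3,0,1.2],"spin":0},{"fingers":0,"delta_pos":[3.4,0,2],"spin":0},{"fingers":0,"delta_pos":[3.7,0,2.7],"spin":0}]'; python3 lanes.py 20
python3 - <<'E'
from h import *
st()
im=cv2.imread('pics/s20.png');cv2.imwrite('pics/s20z.png',cv2.resize(im[140:240,270:370],None,fx=6,fy=6,interpolation=cv2.INTER_CUBIC))
E
```

```text
time_s: 49.8
tcp_pos: [0.4336, -0.3515, 0.0843]
ee_rot: [[-1.0, 0.031, -0.0], [0.031, 1.0, 0.0], [0.0, 0.0, -1.0]]
wrist_force: [-0.4, -0.1, 0.8]
gripper_width: 0.003
scene 36 [328.2 197.7] fix [-10.7 -21.9]
scene 39 [320.  206.2] fix [-10.2  22.5]
scene 50 [309.  214.4] fix [-3.  68.3]
t 49.9 tcp [ 0.4329 -0.3511  0.0838] fix [-41.8  -2.3] yaw 88.22 F [ 0.1  0.5 -0.5] g 0.02 j6 -69.4
```

View pics/s20z.png

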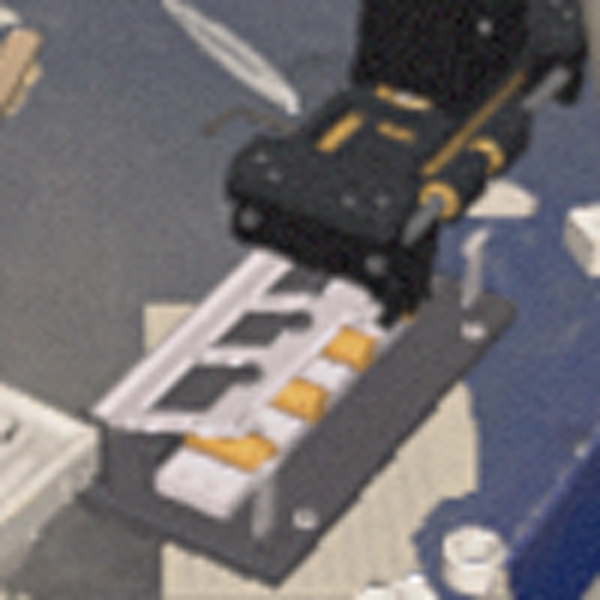

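The cover has come down to about 0.4 rad under the finger and the blanks look undisturbed below it. I'll keep pressing.

```bash
python3 -m inch '[{"fingers":0,"delta_pos":[0.2,0,0.6],"spin":0},{"fingers":0,"delta_pos":[0.4,0,1.2],"spin":0},{"fingers":0,"delta_pos":[0.5,0,1.7],"spin":0},{"fingers":0,"delta_pos":[0.6,0,2.1],"spin":0},{"fingers":0,"delta_pos":[0.6,0,2.4],"spin":0}]'; python3 -c "
from h import *
st()"
python3 -m inch '[{"fingers":0,"delta_pos":[0,0,0.3],"spin":0},{"fingers":0,"delta_pos":[0.1,0,0.6],"spin":0},{"fingers":0,"delta_pos":[0.1,0,0.9],"spin":0}]'; python3 -c "
from h import *
st()"
```

```text
time_s: 50.4
tcp_pos: [0.4278, -0.3513, 0.0606]
ee_rot: [[-1.0, 0.031, -0.0], [0.031, 1.0, 0.0], [0.0, 0.0, -1.0]]
wrist_force: [0.2, -0.6, 0.9]
gripper_width: 0.007
t 50.4 tcp [ 0.4278 -0.3513  0.0606] fix [-46.9  -2.7] yaw 88.25 F [ 0.2 -0.6  0.9] g 0.06 j6 -69.1
time_s: 50.7
tcp_pos: [0.4271, -0.3513, 0.0532]
ee_rot: [[-1.0, 0.03, 0.0], [0.03, 1.0, -0.0], [-0.0, -0.0, -1.0]]
wrist_force: [-2.1, 0.2, 3.0]
gripper_width: 0.003
t 50.7 tcp [ 0.4271 -0.3513  0.0532] fix [-47.7  -2.7] yaw 88.28 F [-2.1  0.2  3. ] g 0.02 j6 -69.1
```

```bash
python3 -m inch '[{"fingers":0,"delta_pos":[0,0,0.2],"spin":0},{"fingers":0,"delta_pos":[0,0,0.4],"spin":0},{"fingers":0,"delta_pos":[0,0,0.5],"spin":0}]'; python3 -c "
from h import *
st()"
python3 -m inch '[{"fingers":0,"delta_pos":[0,0,0.15],"spin":0},{"fingers":0,"delta_pos":[0,0,0.3],"spin":0},{"fingers":0,"delta_pos":[0,0,0.3],"spin":0}]'; python3 -c "
from h import *
st()"
```

```text
time_s: 51.0
tcp_pos: [0.4269, -0.3514, 0.0475]
ee_rot: [[-1.0, 0.03, -0.001], [0.03, 1.0, -0.0], [0.001, -0.0, -1.0]]
wrist_force: [-2.4, 3.0, 11.0]
gripper_width: 0.005
t 51.0 tcp [ 0.4269 -0.3514  0.0475] fix [-47.8  -2.8] yaw 88.28 F [-2.4  3.  11. ] g 0.04 j6 -69.1
time_s: 51.3
tcp_pos: [0.427, -0.3515, 0.0471]
ee_rot: [[-1.0, 0.029, -0.001], [0.029, 1.0, -0.001], [0.001, -0.001, -1.0]]
wrist_force: [-5.4, 5.8, 21.2]
gripper_width: 0.005
t 51.3 tcp [ 0.427  -0.3515  0.0471] fix [-47.8  -2.9] yaw 88.34 F [-5.4  5.8 21.2] g 0.05 j6 -69.1
```

```bash
python3 -m inch '[{"fingers":0,"delta_pos":[0,0,-1],"spin":0},{"fingers":0,"delta_pos":[0,0,-3],"spin":0},{"fingers":0,"delta_pos":[0,0,-7],"spin":0},{"fingers":0,"delta_pos":[3,-3,-11],"spin":0},{"fingers":0,"delta_pos":[6,-7,-14],"spin":0},{"fingers":0,"delta_pos":[8,-11,-16],"spin":0},{"fingers":0,"delta_pos":[10,-15,-17],"spin":0},{"fingers":0,"delta_pos":[12,-19,-17],"spin":0},{"fingers":0,"delta_pos":[13,-23,-17],"spin":0},{"fingers":0,"delta_pos":[13,-25,-17],"spin":0},{"fingers":0,"delta_pos":[13,-25,-17],"spin":0}]'; python3 lanes.py 21
python3 - <<'E'
from h import *
st()
capture('scene'); print([(np.array(r['location'])*[560,420],r['conf']) for r in spot_point('scene','cover_handle')])
for f in (0,.05,.1,.13): 
    p=fw(48-97*np.cos(f),-2,43+97*np.sin(f)); print(f,proj('scene',p).round(1),proj('top',p).round(1))
im=cv2.imread('pics/s21.png');cv2.imwrite('pics/s21z.png',cv2.resize(im[165:245,280:370],None,fx=7,fy=7,interpolation=cv2.INTER_CUBIC))
im=cv2.imread('pics/t21.png');cv2.imwrite('pics/t21z.png',cv2.resize(im[180:290,130:390],None,fx=3,fy=3,interpolation=cv2.INTER_CUBIC))
E
```

```text
time_s: 52.4
tcp_pos: [0.2884, -0.5997, 0.2123]
ee_rot: [[-0.999, 0.034, -0.0], [0.034, 0.999, 0.001], [0.0, 0.001, -1.0]]
wrist_force: [-0.7, 1.9, 0.0]
gripper_width: 0.006
top 46 [303.  229.1] fix [ 9.8 67.1]
top 48 [320.  229.7] fix [10.  22.5]
top 55 [337.5 230.4] fix [ 10.1 -23.3]
top 51 [354.5 230.9] fix [ 10.7 -67.5]
scene 26 [303.8 211. ] fix [15.8 64. ]
t 52.5 tcp [ 0.2893 -0.5971  0.213 ] fix [-178.1 -252.5] yaw 88.21 F [-0.5  0.1  0.3] g 0.03 j6 -41.6
[(array([310.688, 199.5  ]), 0.74), (array([337.008, 205.086]), 0.64), (array([339.024, 249.312]), 0.38)]
0 [337.5 202.4] [329.6 252.1]
0.05 [337.6 201. ] [329.8 251.9]
0.1 [337.6 199.5] [330.1 251.6]
0.13 [337.6 198.6] [330.2 251.3]
```

View pics/s21z.png

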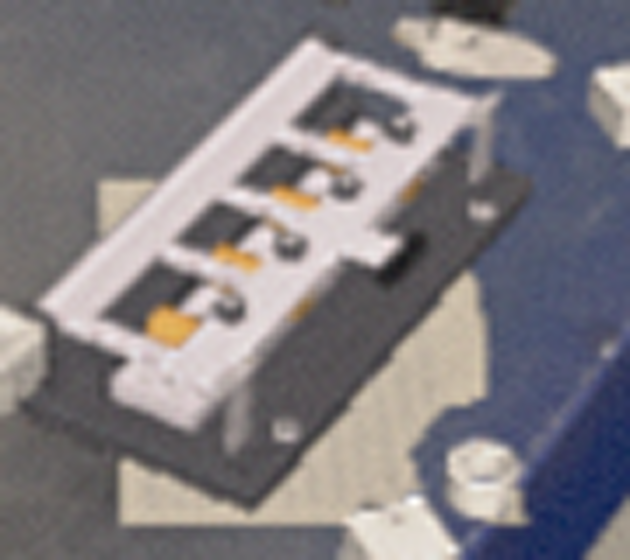

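View pics/t21z.png

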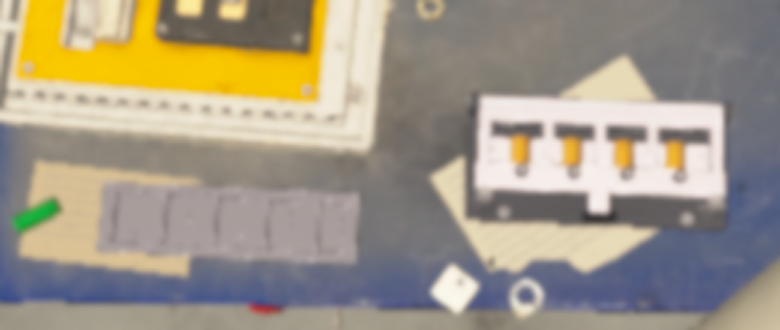

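View pics/s21.png

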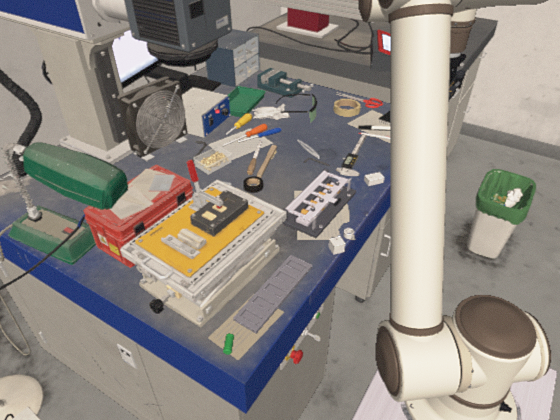

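The pictures show the cover down level with the handle at scene (337,202), which matches the shut position, and all four blanks showing in line in the windows. To confirm it hasn't sprung up since I let go, I'll do a light touch on the handle.

```bash
python3 -m inch '[{"fingers":0,"delta_pos":[-2,4,0],"spin":0},{"fingers":0,"delta_pos":[-4,8,0],"spin":0},{"fingers":0,"delta_pos":[-6,12,0],"spin":0},{"fingers":0,"delta_pos":[-8,16,0],"spin":0},{"fingers":0,"delta_pos":[-10,20,2],"spin":0},{"fingers":0,"delta_pos":[-12,24,5],"spin":0},{"fingers":0,"delta_pos":[-13,25,9],"spin":0},{"fingers":0,"delta_pos":[-13,25,13],"spin":0},{"fingers":0,"delta_pos":[-13,25,15.5],"spin":0},{"fingers":0,"delta_pos":[-13,25,16.2],"spin":0},{"fingers":0,"delta_pos":[-13,25,16.2],"spin":0},{"fingers":0,"delta_pos":[-13,25,16.2],"spin":0}]'; python3 -c "
from h import *
st()"
```

```text
time_s: 53.8
tcp_pos: [0.4282, -0.3516, 0.0537]
ee_rot: [[-1.0, 0.03, 0.003], [0.03, 1.0, -0.002], [-0.003, -0.002, -1.0]]
wrist_force: [0.9, -0.2, -0.3]
gripper_width: 0.004
t 53.8 tcp [ 0.4282 -0.3516  0.0537] fix [-46.6  -3. ] yaw 88.31 F [ 0.9 -0.2 -0.3] g 0.04 j6 -69.1
```

```bash
python3 -m inch '[{"fingers":0,"delta_pos":[0,0,0.2],"spin":0},{"fingers":0,"delta_pos":[0,0,0.4],"spin":0},{"fingers":0,"delta_pos":[0,0,0.4],"spin":0}]'; python3 -c "
from h import *
st()"; python3 -m inch '[{"fingers":0,"delta_pos":[0,0,0.1],"spin":0},{"fingers":0,"delta_pos":[0,0,0.2],"spin":0},{"fingers":0,"delta_pos":[0,0,0.2],"spin":0}]'; python3 -c "
from h import *
st()"
```

```text
time_s: 54.1
tcp_pos: [0.4271, -0.3515, 0.0485]
ee_rot: [[-1.0, 0.031, 0.001], [0.031, 1.0, -0.0], [-0.001, -0.0, -1.0]]
wrist_force: [0.3, 0.7, 0.1]
gripper_width: 0.007
t 54.1 tcp [ 0.4271 -0.3515  0.0485] fix [-47.6  -2.9] yaw 88.23 F [0.3 0.7 0.1] g 0.06 j6 -69.1
time_s: 54.4
tcp_pos: [0.4272, -0.3516, 0.0475]
ee_rot: [[-1.0, 0.03, 0.0], [0.03, 1.0, -0.001], [-0.0, -0.001, -1.0]]
wrist_force: [-0.9, 1.7, 8.7]
gripper_width: 0.003
t 54.4 tcp [ 0.4272 -0.3516  0.0475] fix [-47.6  -3. ] yaw 88.29 F [-0.9  1.7  8.7] g 0.02 j6 -69.1
```

There was no contact at 48.5 mm and firm contact at 47.5 mm, so the cover stayed at about 0 after release. I'll retreat, take a last look and hand in.

```bash
python3 -m inch '[{"fingers":0,"delta_pos":[0,0,-1],"spin":0},{"fingers":0,"delta_pos":[0,0,-3],"spin":0},{"fingers":0,"delta_pos":[0,0,-7],"spin":0},{"fingers":0,"delta_pos":[3,-3,-11],"spin":0},{"fingers":0,"delta_pos":[6,-7,-14],"spin":0},{"fingers":0,"delta_pos":[8,-11,-16],"spin":0},{"fingers":0,"delta_pos":[10,-15,-17],"spin":0},{"fingers":0,"delta_pos":[12,-19,-17],"spin":0},{"fingers":0,"delta_pos":[13,-23,-17],"spin":0},{"fingers":0,"delta_pos":[13,-25,-17],"spin":0},{"fingers":0,"delta_pos":[13,-25,-17],"spin":0},{"fingers":0,"delta_pos":[13,-25,-17],"spin":0}]'; python3 lanes.py 22
python3 - <<'E'
from h import *
st()
im=cv2.imread('pics/s22.png')[165:245,280:370];b=cv2.imread('pics/t22.png')[205:260,280:380]
cv2.imwrite('pics/z22.png',np.vstack([cv2.resize(im,(540,480),interpolation=cv2.INTER_CUBIC)[:300],cv2.resize(b,(540,297),interpolation=cv2.INTER_CUBIC)]))
E
```

```text
time_s: 55.6
tcp_pos: [0.2891, -0.597, 0.2155]
ee_rot: [[-1.0, 0.031, -0.0], [0.031, 1.0, 0.001], [0.0, 0.001, -1.0]]
wrist_force: [0.1, 0.7, 0.8]
gripper_width: 0.003
top 45 [303. 229.] fix [10.  67.1]
top 48 [320.  229.7] fix [10.  22.5]
top 56 [337.5 230.3] fix [ 10.3 -23.2]
top 52 [354.5 231. ] fix [ 10.5 -67.7]
scene 26 [303.8 211. ] fix [15.8 64. ]
t 55.7 tcp [ 0.2897 -0.5962  0.2163] fix [-177.7 -251.6] yaw 88.31 F [ 0.3 -0.8 -0.4] g 0.04 j6 -41.5
```

View pics/z22.png

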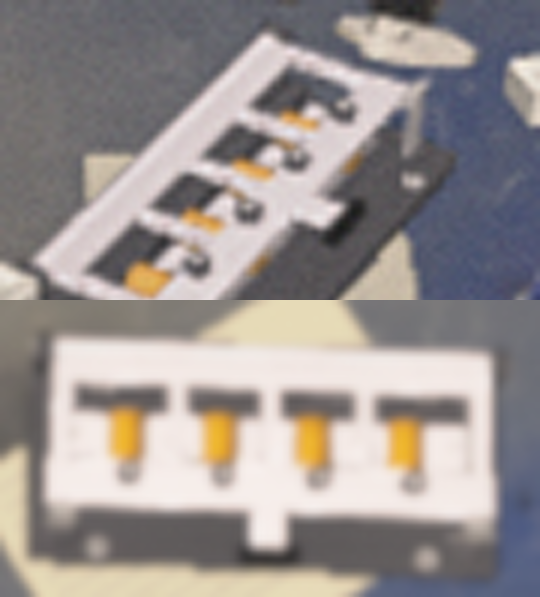

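The cover is level and shut, the four blanks sit evenly in its windows at the stop, and the arm is clear. Handing in.

```bash
python3 -c "
from station import *
print(finish_job())"
```

```text
the job is handed in; nothing more can be done
None
```

The fixture is loaded and shut, and I handed the job in at about 56 s. I swung the cover back to about 2.0 rad. Then I moved all four brass blanks from the tray into lanes 3, 2, 1 and 0 and pushed each back to the stop. Last I swung the cover over and pressed it shut.

- **Knock during the run:** lane 1's blank was found about 18–20 mm forward of its stop and tipped. The first re-push stalled at 16 N, about 10 mm short. A second push at the original height brought it home.
- **Blanks:** every final push met the stop at the same finger position (29.5–30 mm in front of the home points) with 7–8 N. Before closing, the top camera put all four within 1.4 mm of home. The scene camera agreed to within about 3 mm; its largest reading was 3.1 mm, on lane 0.
- **Cover:** pressing ended on a hard stop at the shut height, with up to 21 N. After I let go, a light touch met nothing at 48.5 mm and firm contact at 47.5 mm, so it stayed at about 0. I did not test the catches with an upward pull.
- **Disagreement between readings:** one network detection of the cover handle in the final scene picture was wrong. I used its second candidate and the picture instead. The fixture also lay about 3 mm to the right of my camera fit in the arm's frame, and I corrected for that by feel.
- **Other things on the bench:** I touched none of them, nor the green look-alike. I checked this only by eye in the last pictures, where nothing looked moved.

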